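# Set out colour blocks and reference print on the light pad

## Task

First roll the dimmer's thumbwheel with a fingertip until the light is fully up. Then set every printing block flat on the light pad, flush and square against the fence and centred in front of the tab of its own colour, so that they form one neat row, and lean the reference card on the easel: picture outwards, back flat on the sloped board, one short edge down on the lip, centred. Last, roll the wheel back until the white pointer stands level with the red clip; leave the jar, tin and tape alone.

Things in the scene. Friction and masses are not known exactly. Their poses are not given: they have to be found in the camera images.
- pad: Fixed light pad, white face in aluminium, 240 mm deep (x, away from the robot at yaw 0) x 320 mm wide (y) x 8 mm thick, lying on the table. Origin on the table; the plate spans x = -0.125 to +0.115 m. A steel fence along y, 16 mm deep, 300 mm long, 12 mm high above the pad, has its near face at x = +0.092 m.
- easel: Fixed wooden easel, base 120 x 80 x 8 mm, origin on the table. Its backstop, a board 30 mm wide, slopes at 40 degrees to the table: it rises 80 mm towards the easel's +x and faces up and to -x. At its foot, at (-0.032, 0, 0.028) m, a lip 50 mm wide stands 14 mm square off the board. Fingers holding the card by its sides pass on either side of the board.
- easel_rest (a point): Point on the face of the easel's backstop, on its middle line, 45 mm up the slope from the lip: where the centre of the card's back lies when the card is properly on the easel. Axes as the easel's.
- card: Loose reference print mounted on stiff board, 90 (x) x 54 (y) x 8 mm (z), 40 g, coloured picture on its +z side. Origin at the centre of its back (underside). It starts lying flat on the table, picture up, in front of the easel (on the easel's -x side).
- dimmer: Fixed grey box, 120 x 120 x 48 mm, origin under its centre. Through a slot along x in its top, at y = -0.025 m, a black knurled thumbwheel (radius 28, 10 mm thick, axis along y) stands 14 mm proud. Beside it, at y = +0.018 m, a black scale along x with a white pointer; red clip beyond. Yellow dot: full end (+x).
- wheel_top (a point): Top of the thumbwheel's rim at rest, 62 mm above the table. Axes as the box's. The wheel is sprung: pushed down it gives up to 7 mm (2 N at first, 6 N at the stop). A fingertip rubbed along x across the top at 2 to 5 mm of give (about 4 N) rolls it without slip, some 30 mm or 1 rad a stroke. It stays where it is left.
- dimmer_wheel (a joint): Angle of the thumbwheel, rad, 0 (dark, end stop) to 3.0 (full brightness, end stop). It grows as the top of the wheel is rolled towards the box's +x; one rad moves the pointer 20 mm towards +x.
- pointer (a point): Top of the white pointer of the dimmer's scale (4 mm wide), driven by the thumbwheel over 60 mm along the box's x. Axes as the box's.
- scale_full (a point): Place of the pointer at full brightness. Axes as the box's.
- mark (a point): Top of the red clip, 12 mm long along the box's x, that marks the wanted brightness; 29 mm to the +y side of the pointer's line. Fixed through the run. Axes as the box's.
- ink_jar: Bystander: amber glass ink jar with black cap, 54 mm across, 60 mm high, loose; origin under its centre.
- ink_tin: Bystander: steel ink tin with a yellow band, 64 mm across, 45 mm high, loose; origin under its centre.
- tape_roll: Bystander: cardboard-brown roll of tape lying flat, 90 mm across, 20 mm high, loose; origin under its centre.
- key_red: Fixed flat red tab, 13 x 34 mm, on top of the pad's fence (at 20 mm height); origin at its centre, on the fence's middle line, axes as the pad's. The red block belongs in front of it, its centre then 26 mm towards -x. Tabs are 62 mm apart, their order varies.
- block_red: Loose wooden printing block with red printing face on top (a thin pale T on it), 36 x 36 mm, 22 mm high, 35 g; origin under its centre, z up. Starts on the pad; may be absent.
- key_blue: Fixed flat blue tab, 13 x 34 mm, on top of the pad's fence (at 20 mm height); origin at its centre, on the fence's middle line, axes as the pad's. The blue block belongs in front of it, its centre then 26 mm towards -x. Tabs are 62 mm apart, their order varies.
- block_blue: Loose wooden printing block with blue printing face on top (a thin pale T on it), 36 x 36 mm, 22 mm high, 35 g; origin under its centre, z up. Starts on the pad; may be absent.
- key_green: Fixed flat green tab, 13 x 34 mm, on top of the pad's fence (at 20 mm height); origin at its centre, on the fence's middle line, axes as the pad's. The green block belongs in front of it, its centre then 26 mm towards -x. Tabs are 62 mm apart, their order varies.
- block_green: Loose wooden printing block with green printing face on top (a thin pale T on it), 36 x 36 mm, 22 mm high, 35 g; origin under its centre, z up. Starts on the pad; may be absent.
- key_yellow: Fixed flat yellow tab, 13 x 34 mm, on top of the pad's fence (at 20 mm height); origin at its centre, on the fence's middle line, axes as the pad's. The yellow block belongs in front of it, its centre then 26 mm towards -x. Tabs are 62 mm apart, their order varies.
- block_yellow: Loose wooden printing block with yellow printing face on top (a thin pale T on it), 36 x 36 mm, 22 mm high, 35 g; origin under its centre, z up. Starts on the pad; may be absent.
- key_black: Fixed flat black tab, 13 x 34 mm, on top of the pad's fence (at 20 mm height); origin at its centre, on the fence's middle line, axes as the pad's. The black block belongs in front of it, its centre then 26 mm towards -x. Tabs are 62 mm apart, their order varies.
- block_black: Loose wooden printing block with black printing face on top (a thin pale T on it), 36 x 36 mm, 22 mm high, 35 g; origin under its centre, z up. Starts on the pad; may be absent.
Things that resemble listed ones, but are neither listed nor needed, are in the scene too. Of the things that look like the dimmer, the smallest one is meant.

How it is judged (in metres and radians):
On the way, in this order (a step that is already met when the one before it is completed fails the run):
1. the light is fully up: thumbwheel above 2.8 rad (value of joint dimmer_wheel above 2.8 rad), for 0.2 s.
2. every block stands in the row at its tab, and the card leans on the easel (x of block_red in the frame of key_red between -0.03 and -0.022 m and y of block_red in the frame of key_red between -0.006 and 0.006 m and z of block_red in the frame of key_red below -0.009 m and angle between each of block_red, block_blue, block_green, block_yellow, block_black's own z axis and vertical below 0.12 rad and (angle between the x axis of block_red and the x axis of pad, either way round below 0.12 rad or angle between the x axis of block_red and the y axis of pad, either way round below 0.12 rad) and linear speed of each of block_red, block_blue, block_green, block_yellow, block_black, card below 0.02 m/s and x of block_blue in the frame of key_blue between -0.03 and -0.022 m and y of block_blue in the frame of key_blue between -0.006 and 0.006 m and z of block_blue in the frame of key_blue below -0.009 m and (angle between the x axis of block_blue and the x axis of pad, either way round below 0.12 rad or angle between the x axis of block_blue and the y axis of pad, either way round below 0.12 rad) and x of block_green in the frame of key_green between -0.03 and -0.022 m and y of block_green in the frame of key_green between -0.006 and 0.006 m and z of block_green in the frame of key_green below -0.009 m and (angle between the x axis of block_green and the x axis of pad, either way round below 0.12 rad or angle between the x axis of block_green and the y axis of pad, either way round below 0.12 rad) and x of block_yellow in the frame of key_yellow between -0.03 and -0.022 m and y of block_yellow in the frame of key_yellow between -0.006 and 0.006 m and z of block_yellow in the frame of key_yellow below -0.009 m and (angle between the x axis of block_yellow and the x axis of pad, either way round below 0.12 rad or angle between the x axis of block_yellow and the y axis of pad, either way round below 0.12 rad) and x of block_black in the frame of key_black between -0.03 and -0.022 m and y of block_black in the frame of key_black between -0.006 and 0.006 m and z of block_black in the frame of key_black below -0.009 m and (angle between the x axis of block_black and the x axis of pad, either way round below 0.12 rad or angle between the x axis of block_black and the y axis of pad, either way round below 0.12 rad) and distance between card and easel_rest below 0.015 m and angle between card's own z axis and vertical between 0.59 and 0.81 rad and angle between the y axis of card and the y axis of easel, either way round below 0.15 rad), for 0.3 s.
3. the pointer stands level with the red clip (x of pointer in the frame of mark between -0.004 and 0.004 m and velocity of joint dimmer_wheel between -0.05 and 0.05 rad/s), for 0.2 s.
At the end, for the whole second after the job is handed in: Blocks upright on the pad, within 4 mm of flush, 6 mm of centred on their tabs, square within 0.12 rad; card on the board (tilt 0.59 to 0.81 rad), its back's centre within 15 mm of easel_rest, aligned within 0.15 rad; pointer within 4 mm of the mark along the scale; all at rest (all of step 2 and all of step 3); the robot touches nothing.
It fails at once if the ink jar is moved by more than 20 mm (distance of ink_jar from where it was at the start of the episode above 0.02 m).
It fails at once if the ink tin is moved by more than 20 mm (distance of ink_tin from where it was at the start of the episode above 0.02 m).
It fails at once if the roll of tape is moved by more than 20 mm (distance of tape_roll from where it was at the start of the episode above 0.02 m).
Of block_red, block_blue, block_green, block_yellow, block_black only 3 to 5 are there at a start; the rules pass over those that are not, and their reading is None.
At some moment in a run one of block_red, block_blue, block_green, block_yellow, block_black may be knocked a few centimetres aside while the robot is not near it.
Once in a run the grip may slacken for a moment while it holds something.
It also fails if it takes over 210 s, if anything falls off the work surface, if the arm or the gripper's body presses on something with over 40 N, if the wrist force passes 120 N, or if a joint passes its speed limit or range.

## Robot

A 6-joint arm with a two-finger parallel gripper is mounted at the origin on the work surface. World frame = base frame: x ahead of the robot, y to its left, z up, the work surface at z = 0. Lengths are in m, angles in degrees, forces in N, time in s.
With the tool pointing down it reaches from about 0.25 to 0.725 m from the base axis. Payload 9.7 kg.
Tool frame: the origin (TCP) lies between the finger pads; the fingertips stand 11 mm ahead of it and the grasp point (between the pads) lies 8 mm behind it; z points along the fingers, y is the line along which they close (so a half turn about z gives the same grasp; the last joint's range is limited). The gripper opens to 85 mm and grips with 20 to 120 N. Pads are 22 mm wide; open, the fingers measure 114 mm over their backs; the gripper's body (76 mm by 85 mm) begins 54 mm behind the grasp point. The pads swing forward as they close: fully open they stand 13 mm farther back than shut.
Start: joints at [65.489, 4.979, 10.078, 95.1, 0, 90], TCP at [0.228, 0.5, 0.242] pointing down, gripper open.
Joint ranges: [-179.16, 179.16], [-48.56, 103.87], [-65.8, 70.77], [-126.05, 130.52], [-82.76, 87.17], [-180, 180]. Speed limits (degrees/s): [127.2, 127.2, 147.25, 180, 180, 180].

## Interface

Orientations are given as [roll, pitch, yaw] about the fixed x, y, z axes, in that order (R = Rz(yaw) Ry(pitch) Rx(roll)).
In Python, from workcell import monitor, cams, ticket gives the robot as it stands.
- The arm moves only by the tool carry_out, never from a script. Its argument "plan" is a list of rows, each an object with "travel": the shift along the world's x, y, z as a fraction of full scale, a list of three; "angular": the turn, a rotation vector about the world's x, y, z as a fraction of full scale, a list of three; "grip": the gripper's target within -1 to 1 (fully open at 1, half-way at 0, shut at -1). In form: [{"travel": [x, y, z], "angular": [ax, ay, az], "grip": grip}, ...]. A call has 1 to 8 rows; each row is the pose to reach, as a shift and turn from the pose commanded when the call began; what a row does not reach only later rows make up. Full scale, the value 1, is 300 mm for a shift and 0.5 rad for a turn. A row lasts 1/12 s, in which the tool goes at most 41.7 mm and 7.16 degrees, less where a joint would pass 70% of its speed; a pose out of reach is approached as far as the arm can. A call with a number of a shift or a turn outside -1 to 1 is refused whole. A call with a gripper value outside its range is refused whole. The fingers move at their own pace and stop on an object; "grip_force" is the grip in N (left out, the last holds). Time passes only in rows, so rows that repeat a pose let the fingers close. It gives the time, the measured TCP pose, the force, the opening and the grip force at its end, in the units of the state.
- monitor.get_obs(): the state, without advancing time (a new reading comes with each control period).
- cams.camera(name): name is "scene" or "side" or "wrist"; returns a dict with "frame" (480x640x3 uint8, red, green, blue), "mtx" (3x3 intrinsics, pixels), "dist" ([k1, k2, p1, p2, k3] as OpenCV has them; the pictures are not rectified), "view" (4x4, takes a point from world to camera coordinates); the wrist camera has in their place "T_tool_cam" (4x4, takes a point from camera to tool coordinates, whose origin is the TCP and whose axes are the flange's). Camera axes: x right, y up, looking along -z (the intrinsics and any distortion apply to the point x, -y, -z); pixel columns grow to the right and rows downward; lengths in m; the calibration is good to about 2 mm. A picture is of the moment at which its call begins: read the wrist's pose just before it. There is no depth.
- ticket.job_done(): hands the job in; it is judged then, once.
The state is a dict: "time": time; "q": joint angles; "qd": joint speeds; "joint_efforts": joint torques, N m; "ee_pos": TCP position; "tcp_rot": TCP orientation; "wrist_force": force on the tool from outside, world axes, zero at the start; "torque": the same for the moment, N m; "opening": finger opening in m; "grasp_force": force on a finger pad.
Only numpy, scipy, OpenCV 4.12 (cv2) and the standard library are available. Lean on these libraries where they do the work, as an engineer would, in place of code of your own. Each camera call takes 0.05 s, during which the arm holds its last target. There are 200 camera calls.

## Working session

There is one attempt and no reset: what is moved stays moved. The work goes in short steps, Python scripts to look and compute and a tool call to move; the robot and the scene stay as the last step left them, time stands still between calls to the robot, and variables do not carry over. Pictures are saved under pics/ and viewed, at most 14 in all, crops included, and the job is handed in when it is done.

Besides the shell and the picture viewer there is one more tool, called after ">>>" by a JSON object that holds its "op" and its "data". carry_out: Moves the arm, as the interface text tells. Its arguments: {"type":"object","properties":{"plan":{"type":"array","items":{"type":"object","properties":{"travel":{"type":"array","items":{"type":"number"}},"angular":{"type":"array","items":{"type":"number"}},"grip":{"type":"number"}}}},"grip_force":{"type":"number"}},"required":["plan"]}

```bash
mkdir -p pics; ls
cat > h.py <<'E'
import numpy as np, cv2
from workcell import monitor, cams, ticket
from scipy.spatial.transform import Rotation as R
def snap(name, fn=None):
    o=monitor.get_obs(); c=cams.camera(name)
    if 'view' in c: c['wc']=np.linalg.inv(c['view'])
    else:
        T=np.eye(4); T[:3,:3]=rot(o); T[:3,3]=o['ee_pos']; c['wc']=T@c['T_tool_cam']
    if fn: cv2.imwrite('pics/'+fn+'.png', c['frame'][:,:,::-1])
    return c
def rot(o):
    return R.from_euler('xyz',o['tcp_rot'],degrees=True).as_matrix()
def pix2w(c,uv,z):
    p=cv2.undistortPoints(np.float64(uv).reshape(-1,1,2),c['mtx'],np.float64(c['dist'])).reshape(-1,2)
    d=np.c_[p[:,0],-p[:,1],-np.ones(len(p))]@c['wc'][:3,:3].T
    o=c['wc'][:3,3]; return o+d*((z-o[2])/d[:,2])[:,None]
def w2pix(c,P):
    P=np.atleast_2d(P); V=np.linalg.inv(c['wc']); q=P@V[:3,:3].T+V[:3,3]
    q=q*[1,-1,-1]
    return cv2.projectPoints(q,np.zeros(3),np.zeros(3),c['mtx'],np.float64(c['dist']))[0].reshape(-1,2)
E
python3 - <<'E'
from h import *
np.set_printoptions(precision=3,suppress=True)
print(monitor.get_obs())
for n in ['scene','side','wrist']:
    c=snap(n,n+'0'); print(n,c['mtx'].tolist(),c['dist'],c['wc'])
    if n=='wrist':print(c['T_tool_cam'])
E
```

```text
pics
{'time': 0.0, 'q': array([65.49 ,  5.01 , 10.032, 95.099,  0.003, 89.999]), 'qd': array([ 0.112,  0.069, -0.017,  0.119, -0.005, -0.104]), 'joint_efforts': array([  0.003, -52.039,  46.48 ,   0.016,   0.   ,  -0.   ]), 'ee_pos': array([0.228, 0.5  , 0.242]), 'tcp_rot': array([-179.922,   -0.003,  155.492]), 'wrist_force': array([-0.875,  0.225,  0.127]), 'torque': array([ 0.005,  0.003, -0.014]), 'grasp_force': 0.0, 'opening': 0.08546285838725118}
scene [[489.4565694364036, 0.0, 308.2578418930394], [0.0, 489.4565694364036, 238.89772892937268], [0.0, 0.0, 1.0]] [-0.122  0.     0.     0.     0.   ] [[-0.807 -0.427  0.408  0.95 ]
 [ 0.591 -0.6    0.54   0.542]
 [ 0.014  0.676  0.736  0.805]
 [ 0.     0.     0.     1.   ]]
side [[524.3339687565143, 0.0, 317.3265238566484], [0.0, 524.3339687565143, 236.2282643590439], [0.0, 0.0, 1.0]] [0.02 0.   0.   0.   0.  ] [[ 0.999  0.034 -0.037  0.518]
 [-0.049  0.517 -0.855 -0.967]
 [-0.01   0.856  0.518  0.654]
 [ 0.     0.     0.     1.   ]]
wrist [[355.5763816240397, 0.0, 316.3834745797554], [0.0, 355.5763816240397, 235.99130995415123], [0.0, 0.0, 1.0]] [-0.035  0.     0.     0.     0.   ] [[ 0.415 -0.877 -0.242  0.167]
 [ 0.91   0.4    0.112  0.529]
 [-0.001 -0.266  0.964  0.373]
 [ 0.     0.     0.     1.   ]]
[[-0.     0.964  0.266  0.067]
 [ 1.     0.     0.     0.001]
 [ 0.     0.266 -0.964 -0.131]
 [ 0.     0.     0.     1.   ]]
```

View pics/scene0.png

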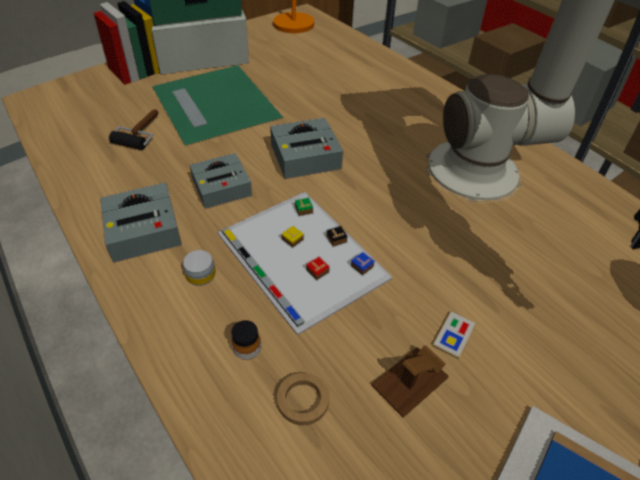

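View pics/side0.png

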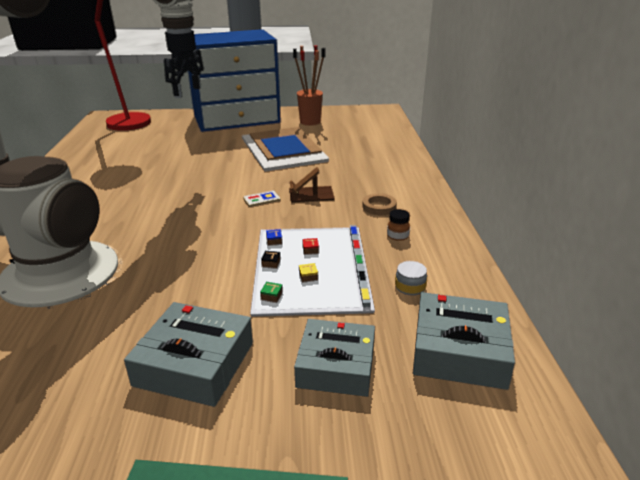

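Scene view: five blocks on the pad: green (304,205), yellow (292,235), black (337,235), red (318,267) and blue (362,262). The fence tabs run along (230,235)-(298,318). The card is at (455,334), the easel at (410,375), and the smallest dimmer in the middle at (220,180). The side view agrees, with the small dimmer at (337,355), and the tab order from far to near is blue, red, green, black, yellow.

Run:
```python
from h import *
np.set_printoptions(precision=3,suppress=True)
S=snap('scene');D=snap('side')
def two(name,a,b,z):
    print(name,pix2w(S,a,z)[0],pix2w(D,b,z)[0])
two('green',(304,202),(272,289),.03);two('yellow',(292,234),(309,270),.03);two('black',(337,233),(271,257),.03)
two('red',(318,265),(311,243),.03);two('blue',(362,260),(275,236),.03)
two('clip',(241,174),(341,326),.05);two('ydot',(198,181),(366,341),.05);two('wheel',(219,164),(334,349),.062)
two('keyblue',(295,316),(354,231),.02);two('keyyellow',(231,235),(366,294),.02)
two('card',(455,334),(263,198),.008)
two('easel base R',(401,411),(335,196),.008)
two('jar',(245,330),(399,217),.06);two('tin',(198,260),(411,270),.045);two('tape',(302,397),(379,203),.02)
```

```text
green [ 0.461 -0.126  0.03 ] [ 0.463 -0.132  0.03 ]
yellow [ 0.541 -0.058  0.03 ] [ 0.539 -0.071  0.03 ]
black [ 0.46  -0.004  0.03 ] [ 0.458 -0.017  0.03 ]
red [0.548 0.044 0.03 ] [0.547 0.035 0.03 ]
blue [0.465 0.086 0.03 ] [0.465 0.071 0.03 ]
clip [ 0.539 -0.275  0.05 ] [ 0.587 -0.272  0.05 ]
ydot [ 0.634 -0.313  0.05 ] [ 0.625 -0.312  0.05 ]
wheel [ 0.569 -0.325  0.062] [ 0.57  -0.341  0.062]
keyblue [0.654 0.113 0.02 ] [0.651 0.098 0.02 ]
keyyellow [ 0.647 -0.141  0.02 ] [ 0.648 -0.146  0.02 ]
card [0.426 0.32  0.008] [0.427 0.309 0.008]
easel base R [0.615 0.37  0.008] [0.623 0.308 0.008]
jar [0.758 0.107 0.06 ] [0.754 0.087 0.06 ]
tin [ 0.746 -0.098  0.045] [ 0.744 -0.106  0.045]
tape [0.739 0.254 0.02 ] [0.732 0.236 0.02 ]
```

>>> {"op": "carry_out", "data": {"plan": [{"travel": [0.49,-0.87,0.13],"angular": [0,0,0.855],"grip": -1},{"travel": [0.49,-0.87,0.13],"angular": [0,0,0.855],"grip": -1},{"travel": [0.49,-0.87,0.13],"angular": [0,0,0.855],"grip": -1},{"travel": [0.49,-0.87,0.13],"angular": [0,0,0.855],"grip": -1},{"travel": [0.49,-0.87,0.13],"angular": [0,0,0.855],"grip": -1},{"travel": [0.49,-0.87,0.13],"angular": [0,0,0.855],"grip": -1},{"travel": [0.49,-0.87,0.13],"angular": [0,0,0.855],"grip": -1},{"travel": [0.49,-0.87,0.13],"angular": [0,0,0.855],"grip": -1}]}}

```text
time: 0.92
ee_pos: [0.3766, 0.2361, 0.2823]
tcp_rot: [-180.0, 0.1, 179.9]
wrist_force: [-0.2, -0.0, -1.0]
opening: -0.0001
grasp_force: 0.0
```

>>> {"op": "carry_out", "data": {"plan": [{"travel": [0.49,-0.87,0.13],"angular": [0,0,0],"grip": -1},{"travel": [0.49,-0.87,0.13],"angular": [0,0,0],"grip": -1},{"travel": [0.49,-0.87,0.13],"angular": [0,0,0],"grip": -1},{"travel": [0.49,-0.87,0.13],"angular": [0,0,0],"grip": -1},{"travel": [0.49,-0.87,0.13],"angular": [0,0,0],"grip": -1},{"travel": [0.49,-0.87,0.13],"angular": [0,0,0],"grip": -1},{"travel": [0.49,-0.87,0.13],"angular": [0,0,0],"grip": -1},{"travel": [0.49,-0.87,0.13],"angular": [0,0,0],"grip": -1}]}}

```text
time: 1.58
ee_pos: [0.5241, -0.026, 0.3199]
tcp_rot: [-179.9, 0.0, 179.8]
wrist_force: [0.6, 1.2, 0.5]
opening: -0.0003
grasp_force: 0.0
```

Run:
```python
from h import *
c=snap('wrist','w1'); o=monitor.get_obs(); print(o['ee_pos'],o['tcp_rot'],o['opening'],o['time'])
```

```text
[ 0.52385384 -0.02539298  0.31970247] [-1.79956545e+02 -2.98740967e-02  1.79749886e+02] 8.059678254610876e-05 1.6333
```

View pics/w1.png

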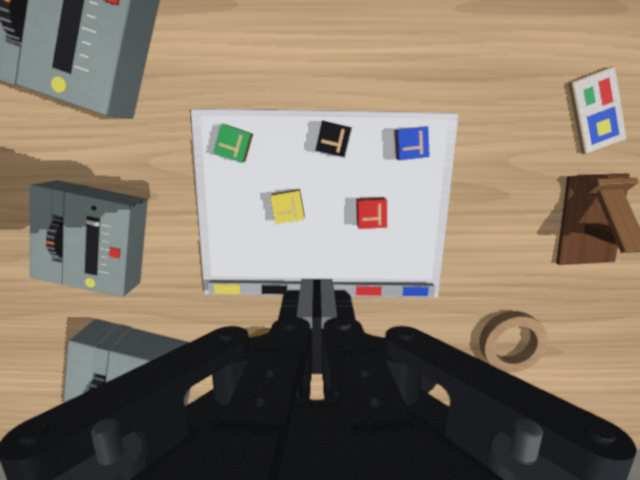

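The wrist view shows the whole pad with its blocks: green (232,143), black (333,139), blue (412,143), yellow (288,207) and red (371,213). The tabs are on row 290. The small dimmer is at the left with its wheel at (54,238), clip at (115,253) and dot at (90,283). The card is at (598,110) and the easel at (600,220).

```bash
cat >> h.py <<'E'
RNG={'red':[((0,150,90),(8,255,255)),((172,150,90),(180,255,255))],'yellow':[((22,120,120),(35,255,255))],
'green':[((50,110,50),(85,255,255))],'blue':[((105,120,70),(130,255,255))],'black':[((0,0,0),(180,255,55))]}
def blobs(img,col,box=None,amin=60):
    h=cv2.cvtColor(img,cv2.COLOR_RGB2HSV); m=sum(cv2.inRange(h,np.array(a),np.array(b)) for a,b in RNG[col])
    if box is not None:
        k=np.zeros_like(m); x0,y0,x1,y1=box; k[y0:y1,x0:x1]=255; m&=k
    m=cv2.morphologyEx(m,cv2.MORPH_CLOSE,np.ones((3,3)))
    return [q for q in sorted(cv2.findContours(m,0,2)[0],key=cv2.contourArea,reverse=True) if cv2.contourArea(q)>amin]
E
python3 - <<'E'
from h import *
np.set_printoptions(precision=4,suppress=True)
c=cv2.imread('pics/w1.png')[:,:,::-1].copy()
C=snap('wrist'); C['frame']=c
for col in RNG:
  for q in blobs(c,col,(0,50,640,300)):
    u=cv2.minAreaRect(q)[0]; 
    for z in (.03,.02,.05): 
        if (z==.03 and u[1]<280 and 180<u[0]<460) or (z==.02 and u[1]>280 and 180<u[0]<460) or (z==.05 and u[0]<180):
            b=pix2w(C,cv2.boxPoints(cv2.minAreaRect(q)),z); e=np.diff(b[:,:2],axis=0)
            print(col,u,cv2.contourArea(q),z,b.mean(0)[:2],np.linalg.norm(e,axis=1)*1e3,np.degrees(np.arctan2(e[:,1],e[:,0]))%90)
for n,uv,z in [('ydot',(90,283),.048),('bdot',(94,207),.048),('clip',(115,253),.05),('wheel',(54,238),.062)]: print(n,pix2w(C,uv,z))
cv2.imwrite('pics/w1c.png',cv2.resize(c[170:310,0:170,::-1],None,fx=4,fy=4,interpolation=cv2.INTER_CUBIC))
E
```

```text
red (371.0, 213.0) 742.0 0.03 [0.5448 0.0408] [33.508  34.5268 34.2208] [89.8067  2.6326 89.7593]
red (368.5, 290.5) 157.5 0.02 [0.6505 0.0429] [30.1916 10.0004 30.3707] [89.6549  2.571  89.642 ]
yellow (286.9681701660156, 206.15269470214844) 772.0 0.03 [ 0.536  -0.0604] [34.5707 34.8558 35.3072] [9.7012 9.0096 9.9428]
yellow (227.0, 288.5) 167.0 0.02 [ 0.6469 -0.1431] [31.6051  9.9793 31.793 ] [89.8975 86.2976 89.9206]
yellow (58.5, 84.0) 136.0 0.05 [ 0.3975 -0.3007] [13.708  14.5913 13.7681] [36.9107 42.216  37.3168]
green (231.72019958496094, 142.76605224609375) 855.5 0.03 [ 0.4616 -0.1221] [34.3271 34.9703 34.4443] [68.8803 73.1754 70.052 ]
blue (412.55975341796875, 142.89602661132812) 866.0 0.03 [0.4627 0.0859] [35.241  34.4715 35.9809] [3.7299 8.1003 3.7199]
blue (415.0, 291.0) 190.0 0.02 [0.6516 0.1044] [31.6962 11.4958 31.9129] [89.5722  4.6695 89.5438]
black (332.8411865234375, 138.46470642089844) 765.0 0.03 [ 0.4576 -0.0059] [32.2758 32.1166 32.4141] [76.9033 77.7836 78.0007]
black (91.562255859375, 249.06793212890625) 468.0 0.05 [ 0.5832 -0.295 ] [61.606  13.4783 61.4463] [77.3539 87.1548 77.8437]
black (62.85135269165039, 59.39189147949219) 328.5 0.05 [ 0.3732 -0.2917] [22.2874 19.0138 22.227 ] [70.0178 79.5781 70.6555]
black (54.55316925048828, 235.38351440429688) 311.5 0.05 [ 0.5658 -0.3376] [51.8769 17.9719 51.667 ] [75.5065 86.8564 76.1515]
black (280.5135192871094, 292.4189453125) 244.0 0.02 [ 0.6527 -0.0728] [17.4166 47.92   17.4914] [78.6569 79.5483 80.2684]
black (316.5, 289.5) 133.0 0.02 [ 0.6488 -0.0254] [ 9.1143 27.0349  9.2611] [89.7458 89.8998 89.7468]
black (341.5, 295.0) 102.0 0.02 [0.6567 0.0075] [19.7212 11.4976 19.8556] [89.699   1.1948 89.6921]
ydot [[ 0.6273 -0.3061  0.048 ]]
bdot [[ 0.5319 -0.2843  0.048 ]]
clip [[ 0.5876 -0.2668  0.05  ]]
wheel [[ 0.5653 -0.3294  0.062 ]]
```

View pics/w1c.png

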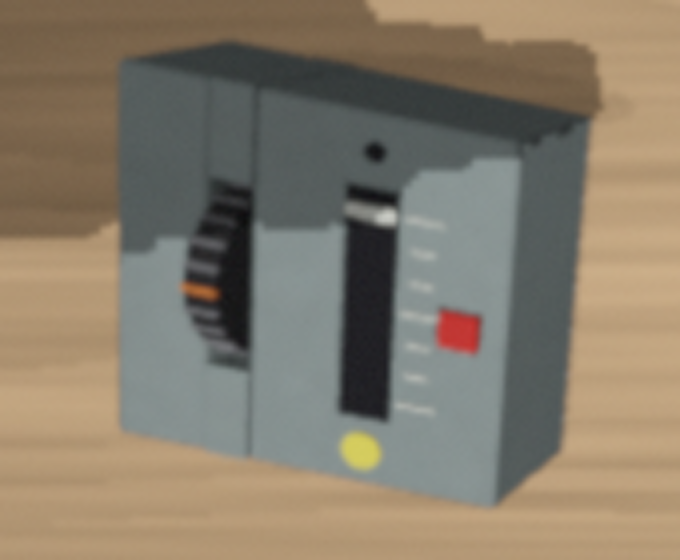

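Close-up: the pointer is near the dark end, the wheel sits left of the scale, and the red clip is about 60% along. Next I go over the wheel.

>>> {"op": "carry_out", "data": {"plan": [{"travel": [0.11,-0.97,-0.4],"angular": [0,0,-0.443],"grip": -1},{"travel": [0.11,-0.97,-0.4],"angular": [0,0,-0.443],"grip": -1},{"travel": [0.11,-0.97,-0.4],"angular": [0,0,-0.443],"grip": -1},{"travel": [0.11,-0.97,-0.4],"angular": [0,0,-0.443],"grip": -1},{"travel": [0.11,-0.97,-0.4],"angular": [0,0,-0.443],"grip": -1},{"travel": [0.11,-0.97,-0.4],"angular": [0,0,-0.443],"grip": -1},{"travel": [0.11,-0.97,-0.4],"angular": [0,0,-0.443],"grip": -1},{"travel": [0.11,-0.97,-0.4],"angular": [0,0,-0.443],"grip": -1}]}}

```text
time: 2.35
ee_pos: [0.5548, -0.314, 0.198]
tcp_rot: [180.0, -0.1, 167.3]
wrist_force: [0.0, 0.4, 0.3]
opening: 0.0
grasp_force: 0.0
```

Run:
```python
from h import *
np.set_printoptions(precision=4,suppress=True)
c=snap('wrist','w2'); o=monitor.get_obs(); print(o['ee_pos'],o['tcp_rot'],o['wrist_force'])
for col,z in (('red',.05),('yellow',.048),('black',.046)):
  for q in blobs(c['frame'],col,None,100):
    b=pix2w(c,cv2.boxPoints(cv2.minAreaRect(q)),z); e=np.diff(b[:,:2],axis=0)
    print(col,np.mean(q,0),cv2.contourArea(q),b.mean(0)[:2],np.linalg.norm(e,axis=1)*1e3,np.degrees(np.arctan2(e[:,1],e[:,0]))%90)
```

```text
[ 0.5545 -0.3162  0.1958] [179.9941  -0.2303 167.1701] [-2.357  -1.6902 -2.7425]
red [[375.1429 250.5714]] 139.0 [ 0.5877 -0.2691] [10.6957  9.5273 10.7892] [77.2328 80.1748 77.209 ]
yellow [[604.6588 134.7059]] 1636.0 [ 0.5344 -0.077 ] [35.8475 34.1805 36.8852] [ 6.2437 17.724   6.367 ]
yellow [[513.3226 272.129 ]] 389.0 [ 0.6336 -0.158 ] [30.9595 11.5242 31.2738] [89.1443  7.039  89.1765]
yellow [[294.   9.]] 239.0 [ 0.398  -0.2941] [14.0698  8.9622 14.1782] [77.1125 76.8316 77.121 ]
black [[327.2722 366.1281]] 75291.0 [ 0.6911 -0.3428] [532.9082 298.6919 686.8135] [77.2544  2.2719 77.2069]
black [[276.3961  35.8792]] 2612.5 [ 0.4081 -0.3244] [ 11.7599 146.835   11.7864] [63.1488 69.7722 70.32  ]
black [[631.8261  21.3043]] 393.0 [ 0.4584 -0.052 ] [ 9.2759 31.6245  9.5139] [79.7689 88.4986 79.2724]
black [[581.0667 258.8   ]] 331.0 [ 0.6356 -0.0999] [30.2509 10.3772 30.5269] [88.9589  9.8427 88.9558]
black [[291.7969 242.75  ]] 265.0 [ 0.5677 -0.3383] [12.1991 49.4352 12.7544] [77.2363 76.4725 77.2799]
black [[ 19.0816 363.4082]] 170.5 [ 0.625  -0.6186] [ 5.7219 43.7548  5.8365] [34.2263 33.1274 36.1312]
black [[577. 147.]] 163.5 [ 0.54   -0.0993] [ 6.4786 20.9549  6.5973] [89.0112  9.1225 88.9887]
```

View pics/w2.png

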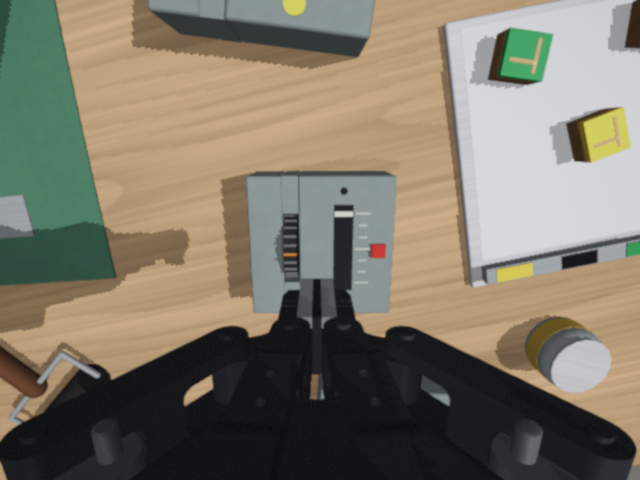

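The view is centred on the small dimmer: wheel at (291,243), pointer at (343,213), clip at (377,250). The tip goes to the start of a stroke, then rolls.

>>> {"op": "carry_out", "data": {"plan": [{"travel": [0,-0.073,-0.12],"angular": [0,0,0],"grip": -1},{"travel": [0,-0.073,-0.24],"angular": [0,0,0],"grip": -1},{"travel": [0,-0.073,-0.367],"angular": [0,0,0],"grip": -1},{"travel": [0,-0.073,-0.367],"angular": [0,0,0],"grip": -1},{"travel": [0,-0.073,-0.435],"angular": [0,0,0],"grip": -1},{"travel": [0,-0.073,-0.435],"angular": [0,0,0],"grip": -1},{"travel": [0,-0.073,-0.435],"angular": [0,0,0],"grip": -1}]}}

```text
time: 2.98
ee_pos: [0.5555, -0.3334, 0.0714]
tcp_rot: [180.0, 0.0, 167.4]
wrist_force: [0.5, 1.9, 0.8]
opening: 0.0003
grasp_force: 0.0
```

>>> {"op": "carry_out", "data": {"plan": [{"travel": [0,0,0],"angular": [0,0,0],"grip": -1},{"travel": [0,0,0],"angular": [0,0,0],"grip": -1},{"travel": [0,0,0],"angular": [0,0,0],"grip": -1}]}}

```text
time: 3.23
ee_pos: [0.5559, -0.3346, 0.0716]
tcp_rot: [-180.0, 0.1, 167.3]
wrist_force: [0.6, 0.6, -0.3]
opening: 0.0
grasp_force: 0.0
```

>>> {"op": "carry_out", "data": {"plan": [{"travel": [0,0,-0.007],"angular": [0,0,0],"grip": -1},{"travel": [0,0,-0.007],"angular": [0,0,0],"grip": -1},{"travel": [0,0,-0.007],"angular": [0,0,0],"grip": -1}]}}

```text
time: 3.48
ee_pos: [0.5553, -0.3346, 0.068]
tcp_rot: [-180.0, 0.0, 167.3]
wrist_force: [1.3, -0.1, 0.5]
opening: -0.0001
grasp_force: 0.6
```

>>> {"op": "carry_out", "data": {"plan": [{"travel": [0,0,-0.007],"angular": [0,0,0],"grip": -1},{"travel": [0,0,-0.007],"angular": [0,0,0],"grip": -1},{"travel": [0,0,-0.007],"angular": [0,0,0],"grip": -1}]}}

```text
time: 3.73
ee_pos: [0.5553, -0.3346, 0.0657]
tcp_rot: [-180.0, 0.0, 167.3]
wrist_force: [0.9, 0.3, 3.2]
opening: 0.0001
grasp_force: 1.3
```

>>> {"op": "carry_out", "data": {"plan": [{"travel": [0,0,-0.004],"angular": [0,0,0],"grip": -1},{"travel": [0.033,-0.0075,-0.004],"angular": [0,0,0],"grip": -1},{"travel": [0.065,-0.015,-0.004],"angular": [0,0,0],"grip": -1},{"travel": [0.0975,-0.022,-0.004],"angular": [0,0,0],"grip": -1},{"travel": [0.0975,-0.022,-0.004],"angular": [0,0,0],"grip": -1}]}}

```text
time: 4.15
ee_pos: [0.5858, -0.3414, 0.0646]
tcp_rot: [-180.0, 0.1, 167.3]
wrist_force: [3.3, -0.4, 4.8]
opening: -0.0002
grasp_force: 3.1
```

>>> {"op": "carry_out", "data": {"plan": [{"travel": [0,0,0.07],"angular": [0,0,0],"grip": -1},{"travel": [-0.0975,0.022,0.07],"angular": [0,0,0],"grip": -1},{"travel": [-0.0975,0.022,0.07],"angular": [0,0,0],"grip": -1},{"travel": [-0.0975,0.022,0.07],"angular": [0,0,0],"grip": -1}]}}

```text
time: 4.48
ee_pos: [0.5536, -0.3341, 0.0848]
tcp_rot: [180.0, -0.1, 167.3]
wrist_force: [0.5, 0.1, -0.3]
opening: -0.0001
grasp_force: 0.0
```

Run:
```python
from h import *
c=snap('wrist'); D=snap('side')
cv2.imwrite('pics/m3.png',np.hstack([cv2.resize(c['frame'][:,:,::-1],None,fx=.6,fy=.6),cv2.resize(D['frame'][310:400,285:385,::-1],(384,288*1),interpolation=2)]))
```

```text
(no output)
```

View pics/m3.png

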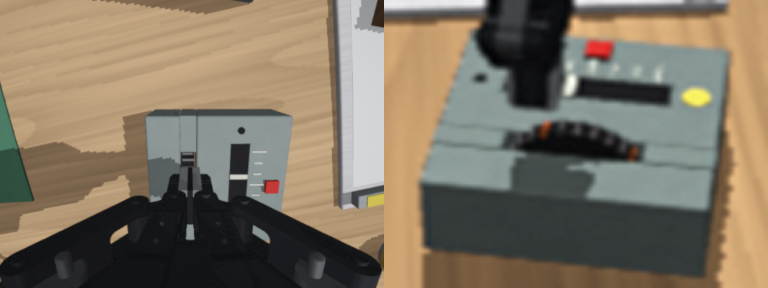

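The pointer moved about 20 mm, to (238,177) in the half-scale view. Now more strokes.

>>> {"op": "carry_out", "data": {"plan": [{"travel": [0,0,-0.07],"angular": [0,0,0],"grip": -1},{"travel": [0,0,-0.07],"angular": [0,0,0],"grip": -1},{"travel": [0.033,-0.0075,-0.07],"angular": [0,0,0],"grip": -1},{"travel": [0.065,-0.015,-0.07],"angular": [0,0,0],"grip": -1},{"travel": [0.0975,-0.022,-0.07],"angular": [0,0,0],"grip": -1},{"travel": [0.0975,-0.022,-0.07],"angular": [0,0,0],"grip": -1},{"travel": [0.0975,-0.022,0],"angular": [0,0,0],"grip": -1},{"travel": [0,0,0],"angular": [0,0,0],"grip": -1}]}}

```text
time: 5.25
ee_pos: [0.5591, -0.3355, 0.087]
tcp_rot: [-179.9, 0.2, 167.4]
wrist_force: [0.3, -0.6, 2.0]
opening: 0.0002
grasp_force: 0.0
```

>>> {"op": "carry_out", "data": {"plan": [{"travel": [0,0,-0.07],"angular": [0,0,0],"grip": -1},{"travel": [0,0,-0.07],"angular": [0,0,0],"grip": -1},{"travel": [0.033,-0.0075,-0.07],"angular": [0,0,0],"grip": -1},{"travel": [0.065,-0.015,-0.07],"angular": [0,0,0],"grip": -1},{"travel": [0.0975,-0.022,-0.07],"angular": [0,0,0],"grip": -1},{"travel": [0.0975,-0.022,-0.07],"angular": [0,0,0],"grip": -1},{"travel": [0.0975,-0.022,0],"angular": [0,0,0],"grip": -1},{"travel": [0,0,0],"angular": [0,0,0],"grip": -1}]}}

```text
time: 5.92
ee_pos: [0.5589, -0.3354, 0.087]
tcp_rot: [-180.0, 0.2, 167.4]
wrist_force: [0.0, -1.6, 2.6]
opening: 0.0001
grasp_force: 0.0
```

>>> {"op": "carry_out", "data": {"plan": [{"travel": [0,0,-0.07],"angular": [0,0,0],"grip": -1},{"travel": [0,0,-0.07],"angular": [0,0,0],"grip": -1},{"travel": [0.033,-0.0075,-0.07],"angular": [0,0,0],"grip": -1},{"travel": [0.065,-0.015,-0.07],"angular": [0,0,0],"grip": -1},{"travel": [0.0975,-0.022,-0.07],"angular": [0,0,0],"grip": -1},{"travel": [0.0975,-0.022,-0.07],"angular": [0,0,0],"grip": -1},{"travel": [0.0975,-0.022,0.1],"angular": [0,0,0],"grip": -1},{"travel": [0,0,0.3],"angular": [0,0,0],"grip": -1}]}}

```text
time: 6.58
ee_pos: [0.5681, -0.3364, 0.1415]
tcp_rot: [179.9, -0.3, 167.3]
wrist_force: [1.5, -1.5, 1.3]
opening: 0.0003
grasp_force: 0.0
```

>>> {"op": "carry_out", "data": {"plan": [{"travel": [0,0.1,0.3],"angular": [0,0,0],"grip": -1},{"travel": [0,0.1,0.3],"angular": [0,0,0],"grip": -1},{"travel": [0,0.1,0.3],"angular": [0,0,0],"grip": -1},{"travel": [0,0.1,0.3],"angular": [0,0,0],"grip": -1},{"travel": [0,0.1,0.3],"angular": [0,0,0],"grip": -1}]}}

```text
time: 7.0
ee_pos: [0.5685, -0.3072, 0.2343]
tcp_rot: [180.0, 0.0, 167.3]
wrist_force: [-0.9, 0.5, -0.7]
opening: 0.0002
grasp_force: 0.0
```

Run:
```python
from h import *
c=snap('wrist','w4');o=monitor.get_obs(); print(o['ee_pos'],o['tcp_rot'],o['time'])
```

```text
[ 0.56815316 -0.3073142   0.23283231] [ 1.79968655e+02 -1.06366546e-01  1.67308008e+02] 7.05
```

View pics/w4.png

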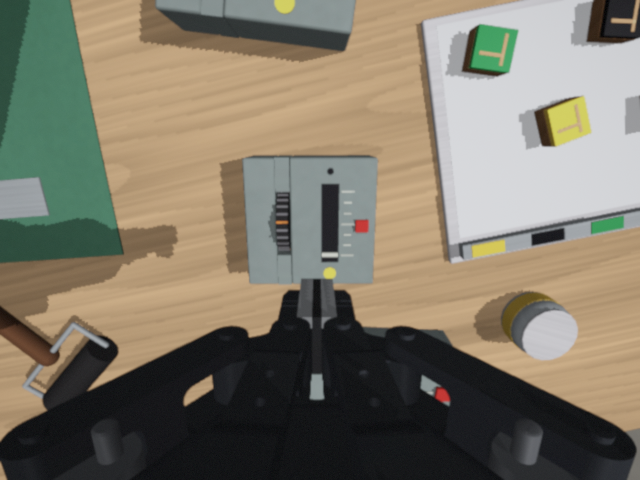

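The pointer is at the full end at (330,256), with the clip at (361,226). The light is fully up. Next I look closely over the pad.

>>> {"op": "carry_out", "data": {"plan": [{"travel": [-0.227,0.957,0.057],"angular": [0,0,0.443],"grip": 0.5},{"travel": [-0.227,0.957,0.057],"angular": [0,0,0.443],"grip": 0.5},{"travel": [-0.227,0.957,0.057],"angular": [0,0,0.443],"grip": 0.5},{"travel": [-0.227,0.957,0.057],"angular": [0,0,0.443],"grip": 0.5},{"travel": [-0.227,0.957,0.057],"angular": [0,0,0.443],"grip": 0.5},{"travel": [-0.227,0.957,0.057],"angular": [0,0,0.443],"grip": 0.5},{"travel": [-0.227,0.957,0.057],"angular": [0,0,0.443],"grip": 0.5},{"travel": [-0.227,0.957,0.057],"angular": [0,0,0.443],"grip": 0.5}]}}

```text
time: 7.72
ee_pos: [0.4983, -0.0157, 0.2502]
tcp_rot: [179.9, -0.2, -179.8]
wrist_force: [0.1, 0.4, -0.5]
opening: 0.0644
grasp_force: 0.0
```

>>> {"op": "carry_out", "data": {"plan": [{"travel": [0,0,0],"angular": [0,0,0],"grip": 0.5},{"travel": [0,0,0],"angular": [0,0,0],"grip": 0.5},{"travel": [0,0,0],"angular": [0,0,0],"grip": 0.5}]}}

```text
time: 7.97
ee_pos: [0.5002, -0.0214, 0.2501]
tcp_rot: [-180.0, -0.1, 179.9]
wrist_force: [0.2, -0.7, -0.7]
opening: 0.0645
grasp_force: 0.0
```

```bash
cat >> h.py <<'E'
def survey(c,xsplit=.63):
    out={}
    for col in RNG:
        for q in blobs(c['frame'],col,(0,0,640,300),100):
            r=cv2.minAreaRect(q); P=cv2.boxPoints(r)
            if min(r[1])/max(r[1])>.8: z,n=.03,'block'
            else: z,n=.02,'key'
            b=pix2w(c,P,z); m=b.mean(0)
            e=np.diff(b[:,:2],axis=0); L=np.linalg.norm(e,axis=1)*1e3
            if abs(m[1])>.17 or m[0]<.38 or m[0]>.68: continue
            if (n=='block' and not 28<L[0]<40) or (n=='key' and not (28<L.max()<38 and 7<L.min()<15)): continue
            a=np.degrees(np.arctan2(e[:,1],e[:,0]))%90; a=np.degrees(np.angle(np.mean(np.exp(4j*np.radians(a)))))/4
            out[n,col]=(m[0],m[1],a); print(n,col,m[:2],L[:2],round(a,1))
    return out
E
python3 - <<'E'
from h import *
np.set_printoptions(precision=4,suppress=True)
c=snap('wrist','w5');o=monitor.get_obs(); print(o['ee_pos'],o['tcp_rot'],o['time'],o['opening'])
survey(c)
E
```

```text
[ 0.5003 -0.0216  0.2503] [-179.9938   -0.1007  179.8868] 8.0167 0.06386093608489486
block red [0.5449 0.0409] [34.1813 35.1208] 3.8
block yellow [ 0.5365 -0.0608] [35.3535 34.8211] 9.2
block green [ 0.4615 -0.1229] [34.5866 35.4248] -20.2
block blue [0.4627 0.0853] [34.7426 35.6435] 3.7
block black [ 0.4577 -0.0066] [32.7551 32.6838] -12.7
```

>>> {"op": "carry_out", "data": {"plan": [{"travel": [-0.124,0.356,-0.4],"angular": [0,0,0.129],"grip": 0.5},{"travel": [-0.124,0.356,-0.4],"angular": [0,0,0.129],"grip": 0.5},{"travel": [-0.124,0.356,-0.4],"angular": [0,0,0.129],"grip": 0.5},{"travel": [-0.124,0.356,-0.4],"angular": [0,0,0.129],"grip": 0.5},{"travel": [-0.124,0.356,-0.55],"angular": [0,0,0.129],"grip": 0.5},{"travel": [-0.124,0.356,-0.7],"angular": [0,0,0.129],"grip": 0.5},{"travel": [-0.124,0.356,-0.75],"angular": [0,0,0.129],"grip": 0.5},{"travel": [-0.124,0.356,-0.75],"angular": [0,0,0.129],"grip": 0.5}], "grip_force": 40}}

```text
time: 8.68
ee_pos: [0.4598, 0.0849, 0.0208]
tcp_rot: [-179.9, -0.5, -176.4]
wrist_force: [-0.8, -0.2, -0.3]
opening: 0.0641
grasp_force: 0.0
```

>>> {"op": "carry_out", "data": {"plan": [{"travel": [0,0,0],"angular": [0,0,0],"grip": 0.5},{"travel": [0,0,0],"angular": [0,0,0],"grip": -0.6},{"travel": [0,0,0],"angular": [0,0,0],"grip": -0.6},{"travel": [0,0,0],"angular": [0,0,0],"grip": -0.6},{"travel": [0,0,0],"angular": [0,0,0],"grip": -0.6},{"travel": [0,0,0],"angular": [0,0,0],"grip": -0.6}]}}

```text
time: 9.18
ee_pos: [0.4646, 0.0863, 0.0289]
tcp_rot: [-180.0, 0.2, -176.3]
wrist_force: [-0.5, -1.6, 5.8]
opening: 0.0348
grasp_force: 39.3
```

>>> {"op": "carry_out", "data": {"plan": [{"travel": [0,0,0],"angular": [0,0,0],"grip": -0.6},{"travel": [0,0,0],"angular": [0,0,0],"grip": -0.6}]}}

```text
time: 9.35
ee_pos: [0.4647, 0.0863, 0.0289]
tcp_rot: [-180.0, 0.2, -176.3]
wrist_force: [-0.3, -2.3, 6.2]
opening: 0.0352
grasp_force: 39.3
```

>>> {"op": "carry_out", "data": {"plan": [{"travel": [0,0,0.1],"angular": [0,0,0],"grip": -0.6},{"travel": [0,0,0.2],"angular": [0,0,0],"grip": -0.6},{"travel": [0,0,0.2],"angular": [0,0,0],"grip": -0.6},{"travel": [0,0,0.2],"angular": [0,0,0],"grip": -0.6}]}}

```text
time: 9.68
ee_pos: [0.4648, 0.0867, 0.0895]
tcp_rot: [180.0, 0.3, -176.3]
wrist_force: [0.0, 0.0, -0.7]
opening: 0.0352
grasp_force: 39.7
```

>>> {"op": "carry_out", "data": {"plan": [{"travel": [0.13,0.016,0],"angular": [0,0,-0.168],"grip": -0.6},{"travel": [0.26,0.033,0],"angular": [0,0,-0.168],"grip": -0.6},{"travel": [0.39,0.05,0],"angular": [0,0,-0.168],"grip": -0.6},{"travel": [0.47,0.065,0],"angular": [0,0,-0.168],"grip": -0.6},{"travel": [0.52,0.065,0],"angular": [0,0,-0.168],"grip": -0.6},{"travel": [0.52,0.065,0],"angular": [0,0,-0.168],"grip": -0.6},{"travel": [0.52,0.065,0],"angular": [0,0,-0.168],"grip": -0.6},{"travel": [0.52,0.065,0],"angular": [0,0,-0.168],"grip": -0.6}]}}

```text
time: 10.35
ee_pos: [0.6182, 0.1058, 0.086]
tcp_rot: [-180.0, -0.1, 178.9]
wrist_force: [0.0, -0.1, 0.3]
opening: 0.035
grasp_force: 39.7
```

Run:
```python
from h import *
np.set_printoptions(precision=4,suppress=True)
c=snap('wrist','w6');o=monitor.get_obs(); print(o['ee_pos'],o['tcp_rot'],o['time'],o['opening'],o['grasp_force'])
```

```text
[0.6182 0.1058 0.0864] [-179.9962   -0.0302  178.862 ] 10.4 0.035207666270259994 39.708395329507766
```

View pics/w6.png

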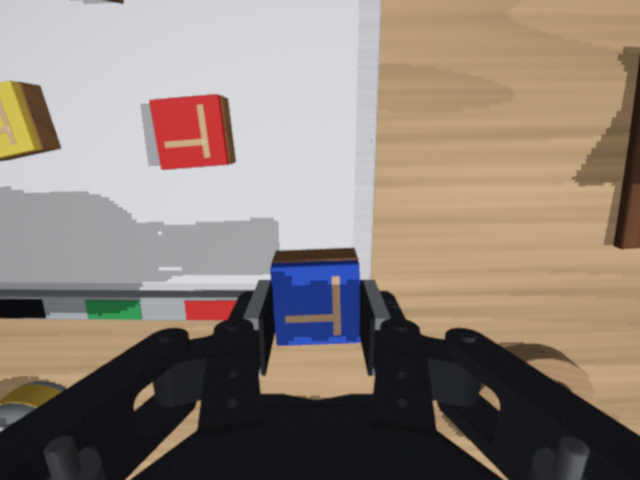

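Blue block is held square at (315,300). The green tab is at (113,310), and the red tab's left edge is at (186,310).

Run:
```python
from h import *
np.set_printoptions(precision=4,suppress=True)
C=snap('wrist');im=C['frame']
for col in ('green','red'):
  for q in blobs(im,col,(0,285,260,330),100):
    x,y,w,h=cv2.boundingRect(q); print(col,(x,y,w,h),pix2w(C,[(x,y+h/2),(x+w,y+h/2),(x+w/2,y),(x+w/2,y+h)],.02))
q=blobs(im,'blue',(250,240,390,360),500)[0]; print(pix2w(C,cv2.boxPoints(cv2.minAreaRect(q)),.091).mean(0))
```

```text
green (86, 300, 56, 19) [[ 0.6503 -0.0376  0.02  ]
 [ 0.6507 -0.002   0.02  ]
 [ 0.644  -0.0185  0.02  ]
 [ 0.657  -0.0209  0.02  ]]
red (185, 301, 52, 20) [[0.652  0.0247 0.02  ]
 [0.6525 0.0569 0.02  ]
 [0.6456 0.0416 0.02  ]
 [0.6591 0.0401 0.02  ]]
[0.6137 0.1063 0.091 ]
```

>>> {"op": "carry_out", "data": {"plan": [{"travel": [0.01,-0.006,-0.08],"angular": [0,0,0],"grip": -0.6},{"travel": [0.01,-0.006,-0.15],"angular": [0,0,0],"grip": -0.6},{"travel": [0.01,-0.006,-0.18],"angular": [0,0,0],"grip": -0.6},{"travel": [0.01,-0.006,-0.19],"angular": [0,0,0],"grip": -0.6},{"travel": [0.03,-0.006,-0.19],"angular": [0,0,0],"grip": -0.6},{"travel": [0.045,-0.006,-0.19],"angular": [0,0,0],"grip": -0.6},{"travel": [0.05,-0.006,-0.19],"angular": [0,0,0],"grip": -0.6},{"travel": [0.05,-0.006,-0.19],"angular": [0,0,0],"grip": -0.6}]}}

```text
time: 11.12
ee_pos: [0.6292, 0.1041, 0.0299]
tcp_rot: [-180.0, -0.6, 178.9]
wrist_force: [-28.2, -1.1, 15.1]
opening: 0.0347
grasp_force: 43.2
```

>>> {"op": "carry_out", "data": {"plan": [{"travel": [-0.013,0,0.003],"angular": [0,0,0],"grip": -0.6},{"travel": [-0.013,0,0.003],"angular": [0,0,0],"grip": -0.6},{"travel": [-0.013,0,0.003],"angular": [0,0,0],"grip": 0.06},{"travel": [-0.013,0,0.003],"angular": [0,0,0],"grip": 0.06},{"travel": [-0.013,0,0.003],"angular": [0,0,0],"grip": 0.06},{"travel": [-0.013,0,0.1],"angular": [0,0,0],"grip": 0.06},{"travel": [-0.013,0,0.2],"angular": [0,0,0],"grip": 0.06},{"travel": [-0.04,0,0.3],"angular": [0,0,0],"grip": 0.06}]}}

```text
time: 11.78
ee_pos: [0.6226, 0.1041, 0.1201]
tcp_rot: [-180.0, 0.0, 178.9]
wrist_force: [0.2, -0.2, 0.0]
opening: 0.0451
grasp_force: 0.0
```

>>> {"op": "carry_out", "data": {"plan": [{"travel": [-0.2,-0.1,0.1],"angular": [0,0,0.04],"grip": 0.5},{"travel": [-0.2,-0.1,0.1],"angular": [0,0,0.04],"grip": 0.5},{"travel": [-0.2,-0.1,0.1],"angular": [0,0,0.04],"grip": 0.5},{"travel": [-0.2,-0.1,0.1],"angular": [0,0,0.04],"grip": 0.5},{"travel": [-0.2,-0.1,0.1],"angular": [0,0,0.04],"grip": 0.5}]}}

```text
time: 12.2
ee_pos: [0.5625, 0.0742, 0.1497]
tcp_rot: [180.0, 0.1, 180.0]
wrist_force: [-0.0, 0.1, -0.1]
opening: 0.0641
grasp_force: 0.0
```

Run:
```python
from h import *
np.set_printoptions(precision=4,suppress=True)
c=snap('wrist','w7');o=monitor.get_obs(); print(o['ee_pos'],o['tcp_rot'],o['time'],o['opening'],o['grasp_force'])
c['frame'][250:]=c['frame'][250:]
def full(c):
    for col in RNG:
        for q in blobs(c['frame'],col,None,100):
            r=cv2.minAreaRect(q); b=pix2w(c,cv2.boxPoints(r),.03); e=np.diff(b[:,:2],axis=0); L=np.linalg.norm(e,axis=1)*1e3
            if L.max()<42 and L.min()>7: print(col,r[0],b.mean(0)[:2],L[:2],np.degrees(np.arctan2(e[:2,1],e[:2,0]))%90)
full(c)
```

```text
[0.5625 0.0744 0.149 ] [ 179.9965    0.0059 -179.9895] 12.25 0.06386418832526088 0.0
red (271.392333984375, 209.4384765625) [0.5456 0.0425] [34.6061 35.3422] [3.8358 3.0028]
red (276.5, 333.5) [0.6455 0.043 ] [30.8364 11.668 ] [ 0.093 89.047]
yellow (128.61538696289062, 199.07691955566406) [ 0.5378 -0.0602] [38.186  34.9399] [10.3408  4.6916]
yellow (56.0, 328.0) [ 0.6421 -0.1355] [33.5059 12.9198] [ 0.7994 78.8724]
yellow (161.6000213623047, 419.7000427246094) [ 0.7312 -0.0601] [15.2989 24.7599] [29.8195 16.0124]
green (633.0, 13.5) [0.4154 0.2802] [ 8.1999 16.2444] [ 2.4933 11.2443]
black (194.88232421875, 80.02940368652344) [ 0.4587 -0.0053] [34.0325 36.7549] [71.1855 77.656 ]
black (628.5, 238.0) [0.5668 0.3104] [16.7114 16.2188] [ 0.0643 14.0862]
```

>>> {"op": "carry_out", "data": {"plan": [{"travel": [-0.056,-0.108,0],"angular": [0,0,0.122],"grip": 0.5},{"travel": [-0.056,-0.108,-0.1],"angular": [0,0,0.122],"grip": 0.5},{"travel": [-0.056,-0.108,-0.2],"angular": [0,0,0.122],"grip": 0.5},{"travel": [-0.056,-0.108,-0.3],"angular": [0,0,0.122],"grip": 0.5},{"travel": [-0.056,-0.108,-0.37],"angular": [0,0,0.122],"grip": 0.5},{"travel": [-0.056,-0.108,-0.393],"angular": [0,0,0.122],"grip": 0.5},{"travel": [-0.056,-0.108,-0.393],"angular": [0,0,0.122],"grip": 0.5},{"travel": [-0.056,-0.108,-0.393],"angular": [0,0,0.122],"grip": 0.5}]}}

```text
time: 12.92
ee_pos: [0.5456, 0.042, 0.0318]
tcp_rot: [-180.0, -0.0, -176.5]
wrist_force: [-0.2, 0.0, 0.3]
opening: 0.0643
grasp_force: 0.0
```

>>> {"op": "carry_out", "data": {"plan": [{"travel": [0,0,0],"angular": [0,0,0],"grip": -0.6},{"travel": [0,0,0],"angular": [0,0,0],"grip": -0.6},{"travel": [0,0,0],"angular": [0,0,0],"grip": -0.6},{"travel": [0,0,0],"angular": [0,0,0],"grip": -0.6},{"travel": [0,0,0],"angular": [0,0,0],"grip": -0.6}]}}

```text
time: 13.33
ee_pos: [0.5463, 0.0419, 0.0333]
tcp_rot: [180.0, 0.2, -176.5]
wrist_force: [-0.4, -0.1, 5.8]
opening: 0.0348
grasp_force: 40.3
```

>>> {"op": "carry_out", "data": {"plan": [{"travel": [0,0,0.1],"angular": [0,0,0],"grip": -0.6},{"travel": [0.06,0,0.15],"angular": [0,0,-0.16],"grip": -0.6},{"travel": [0.16,0,0.15],"angular": [0,0,-0.16],"grip": -0.6},{"travel": [0.22,0,0.15],"angular": [0,0,-0.16],"grip": -0.6},{"travel": [0.24,0,0.15],"angular": [0,0,-0.16],"grip": -0.6},{"travel": [0.24,0,0.15],"angular": [0,0,-0.16],"grip": -0.6},{"travel": [0.24,0,0.15],"angular": [0,0,-0.16],"grip": -0.6},{"travel": [0.24,0,0.15],"angular": [0,0,-0.16],"grip": -0.6}]}}

```text
time: 14.0
ee_pos: [0.6162, 0.0418, 0.0764]
tcp_rot: [-180.0, -0.1, 178.9]
wrist_force: [1.0, -1.2, -0.4]
opening: 0.0343
grasp_force: 40.2
```

>>> {"op": "carry_out", "data": {"plan": [{"travel": [0.012,0,-0.07],"angular": [0,0,0],"grip": -0.6},{"travel": [0.012,0,-0.12],"angular": [0,0,0],"grip": -0.6},{"travel": [0.012,0,-0.143],"angular": [0,0,0],"grip": -0.6},{"travel": [0.012,0,-0.143],"angular": [0,0,0],"grip": -0.6},{"travel": [0.025,0,-0.143],"angular": [0,0,0],"grip": -0.6},{"travel": [0.038,0,-0.143],"angular": [0,0,0],"grip": -0.6},{"travel": [0.038,0,-0.143],"angular": [0,0,0],"grip": -0.6},{"travel": [0.038,0,-0.143],"angular": [0,0,0],"grip": -0.6}]}}

```text
time: 14.67
ee_pos: [0.625, 0.0418, 0.034]
tcp_rot: [-180.0, -0.4, 178.9]
wrist_force: [-19.9, -0.5, 12.0]
opening: 0.0346
grasp_force: 43.3
```

>>> {"op": "carry_out", "data": {"plan": [{"travel": [-0.009,0,0],"angular": [0,0,0],"grip": -0.6},{"travel": [-0.009,0,0],"angular": [0,0,0],"grip": -0.6},{"travel": [-0.009,0,0],"angular": [0,0,0],"grip": 0.06},{"travel": [-0.009,0,0],"angular": [0,0,0],"grip": 0.06},{"travel": [-0.009,0,0],"angular": [0,0,0],"grip": 0.06},{"travel": [-0.009,0,0.1],"angular": [0,0,0],"grip": 0.06},{"travel": [-0.009,0,0.2],"angular": [0,0,0],"grip": 0.06},{"travel": [-0.009,0,0.2],"angular": [0,0,0],"grip": 0.06}]}}

```text
time: 15.33
ee_pos: [0.6285, 0.0419, 0.1]
tcp_rot: [180.0, 0.5, 178.9]
wrist_force: [-0.2, 1.3, 0.3]
opening: 0.0454
grasp_force: 0.0
```

>>> {"op": "carry_out", "data": {"plan": [{"travel": [-0.09,-0.11,0],"angular": [0,0,0.363],"grip": 0.5},{"travel": [-0.19,-0.23,0],"angular": [0,0,0.363],"grip": 0.5},{"travel": [-0.26,-0.31,0],"angular": [0,0,0.363],"grip": 0.5},{"travel": [-0.284,-0.341,-0.03],"angular": [0,0,0.363],"grip": 0.5},{"travel": [-0.284,-0.341,-0.12],"angular": [0,0,0.363],"grip": 0.5},{"travel": [-0.284,-0.341,-0.19],"angular": [0,0,0.363],"grip": 0.5},{"travel": [-0.284,-0.341,-0.203],"angular": [0,0,0.363],"grip": 0.5},{"travel": [-0.284,-0.341,-0.203],"angular": [0,0,0.363],"grip": 0.5}]}}

```text
time: 16.0
ee_pos: [0.5399, -0.0605, 0.0316]
tcp_rot: [180.0, -0.1, -170.7]
wrist_force: [0.2, -0.4, -0.8]
opening: 0.0644
grasp_force: 0.0
```

>>> {"op": "carry_out", "data": {"plan": [{"travel": [0,0,0],"angular": [0,0,0],"grip": 0.5},{"travel": [0,0,0],"angular": [0,0,0],"grip": -0.6},{"travel": [0,0,0],"angular": [0,0,0],"grip": -0.6},{"travel": [0,0,0],"angular": [0,0,0],"grip": -0.6},{"travel": [0,0,0],"angular": [0,0,0],"grip": -0.6},{"travel": [0,0,0],"angular": [0,0,0],"grip": -0.6}]}}

```text
time: 16.5
ee_pos: [0.5416, -0.0604, 0.0342]
tcp_rot: [-180.0, 0.1, -170.7]
wrist_force: [-0.9, 0.5, 6.6]
opening: 0.0345
grasp_force: 40.1
```

>>> {"op": "carry_out", "data": {"plan": [{"travel": [0,0,0.1],"angular": [0,0,0],"grip": -0.6},{"travel": [0.04,-0.1,0.15],"angular": [0,0,-0.363],"grip": -0.6},{"travel": [0.12,-0.18,0.15],"angular": [0,0,-0.363],"grip": -0.6},{"travel": [0.2,-0.25,0.15],"angular": [0,0,-0.363],"grip": -0.6},{"travel": [0.257,-0.279,0.15],"angular": [0,0,-0.363],"grip": -0.6},{"travel": [0.257,-0.279,0.15],"angular": [0,0,-0.363],"grip": -0.6},{"travel": [0.257,-0.279,0.15],"angular": [0,0,-0.363],"grip": -0.6},{"travel": [0.257,-0.279,0.15],"angular": [0,0,-0.363],"grip": -0.6}]}}

```text
time: 17.17
ee_pos: [0.6173, -0.1439, 0.0776]
tcp_rot: [180.0, -0.0, 178.9]
wrist_force: [-0.5, 0.3, -0.9]
opening: 0.0342
grasp_force: 40.2
```

>>> {"op": "carry_out", "data": {"plan": [{"travel": [0.01,0,-0.07],"angular": [0,0,0],"grip": -0.6},{"travel": [0.01,0,-0.12],"angular": [0,0,0],"grip": -0.6},{"travel": [0.01,0,-0.143],"angular": [0,0,0],"grip": -0.6},{"travel": [0.01,0,-0.143],"angular": [0,0,0],"grip": -0.6},{"travel": [0.025,0,-0.143],"angular": [0,0,0],"grip": -0.6},{"travel": [0.038,0,-0.143],"angular": [0,0,0],"grip": -0.6},{"travel": [0.038,0,-0.143],"angular": [0,0,0],"grip": -0.6},{"travel": [0.038,0,-0.143],"angular": [0,0,0],"grip": -0.6}]}}

```text
time: 17.83
ee_pos: [0.626, -0.1438, 0.0354]
tcp_rot: [180.0, -0.4, 178.9]
wrist_force: [-18.2, 1.5, 10.3]
opening: 0.0348
grasp_force: 43.9
```

>>> {"op": "carry_out", "data": {"plan": [{"travel": [-0.009,0,0],"angular": [0,0,0],"grip": -0.6},{"travel": [-0.009,0,0],"angular": [0,0,0],"grip": -0.6},{"travel": [-0.009,0,0],"angular": [0,0,0],"grip": 0.06},{"travel": [-0.009,0,0],"angular": [0,0,0],"grip": 0.06},{"travel": [-0.009,0,0],"angular": [0,0,0],"grip": 0.06},{"travel": [-0.009,0,0.1],"angular": [0,0,0],"grip": 0.06},{"travel": [-0.009,0,0.2],"angular": [0,0,0],"grip": 0.06},{"travel": [-0.009,0,0.2],"angular": [0,0,0],"grip": 0.06}]}}

```text
time: 18.5
ee_pos: [0.6291, -0.1447, 0.1014]
tcp_rot: [-179.9, 0.5, 178.9]
wrist_force: [1.5, 0.4, 0.8]
opening: 0.0453
grasp_force: 0.0
```

>>> {"op": "carry_out", "data": {"plan": [{"travel": [-0.12,0.02,0.1],"angular": [0,0,-0.67],"grip": 0.5},{"travel": [-0.25,0.04,0.15],"angular": [0,0,-0.67],"grip": 0.5},{"travel": [-0.38,0.06,0.15],"angular": [0,0,-0.67],"grip": 0.5},{"travel": [-0.5,0.07,0.15],"angular": [0,0,-0.67],"grip": 0.5},{"travel": [-0.56,0.07,0.15],"angular": [0,0,-0.67],"grip": 0.5},{"travel": [-0.56,0.07,0.15],"angular": [0,0,-0.67],"grip": 0.5},{"travel": [-0.56,0.07,0.15],"angular": [0,0,-0.67],"grip": 0.5},{"travel": [-0.56,0.07,0.15],"angular": [0,0,-0.67],"grip": 0.5}]}}

```text
time: 19.17
ee_pos: [0.4594, -0.1234, 0.1402]
tcp_rot: [180.0, 0.1, 159.7]
wrist_force: [0.5, -0.1, -0.4]
opening: 0.0642
grasp_force: 0.0
```

Run:
```python
from h import *
np.set_printoptions(precision=4,suppress=True)
c=snap('wrist','w8');o=monitor.get_obs(); print(o['ee_pos'],o['tcp_rot'],o['time'])
survey(c)
```

```text
[ 0.4595 -0.1233  0.14  ] [179.9908   0.0532 159.7385] 19.2167
block green [ 0.4611 -0.1243] [33.2565 34.509 ] -20.0
block black [ 0.4566 -0.0092] [39.9706 34.8521] -11.3
```

>>> {"op": "carry_out", "data": {"plan": [{"travel": [0.005,-0.003,-0.1],"angular": [0,0,0],"grip": 0.5},{"travel": [0.005,-0.003,-0.2],"angular": [0,0,0],"grip": 0.5},{"travel": [0.005,-0.003,-0.3],"angular": [0,0,0],"grip": 0.5},{"travel": [0.005,-0.003,-0.34],"angular": [0,0,0],"grip": 0.5},{"travel": [0.005,-0.003,-0.357],"angular": [0,0,0],"grip": 0.5},{"travel": [0.005,-0.003,-0.357],"angular": [0,0,0],"grip": 0.5},{"travel": [0.005,-0.003,-0.357],"angular": [0,0,0],"grip": 0.5}]}}

```text
time: 19.8
ee_pos: [0.4609, -0.1243, 0.0339]
tcp_rot: [180.0, 0.1, 159.7]
wrist_force: [0.7, 0.2, 1.3]
opening: 0.0641
grasp_force: 0.0
```

>>> {"op": "carry_out", "data": {"plan": [{"travel": [0,0,0],"angular": [0,0,0],"grip": -0.6},{"travel": [0,0,0],"angular": [0,0,0],"grip": -0.6},{"travel": [0,0,0],"angular": [0,0,0],"grip": -0.6},{"travel": [0,0,0],"angular": [0,0,0],"grip": -0.6},{"travel": [0,0,0],"angular": [0,0,0],"grip": -0.6}]}}

```text
time: 20.22
ee_pos: [0.4609, -0.1243, 0.0343]
tcp_rot: [180.0, 0.1, 159.7]
wrist_force: [-0.8, 0.4, 5.6]
opening: 0.034
grasp_force: 39.8
```

>>> {"op": "carry_out", "data": {"plan": [{"travel": [0,0,0.1],"angular": [0,0,0],"grip": -0.6},{"travel": [0.1,0.07,0.15],"angular": [0,0,0.67],"grip": -0.6},{"travel": [0.2,0.14,0.15],"angular": [0,0,0.67],"grip": -0.6},{"travel": [0.3,0.21,0.15],"angular": [0,0,0.67],"grip": -0.6},{"travel": [0.4,0.28,0.15],"angular": [0,0,0.67],"grip": -0.6},{"travel": [0.48,0.33,0.15],"angular": [0,0,0.67],"grip": -0.6},{"travel": [0.51,0.347,0.15],"angular": [0,0,0.67],"grip": -0.6},{"travel": [0.51,0.347,0.15],"angular": [0,0,0.67],"grip": -0.6}]}}

```text
time: 20.88
ee_pos: [0.6145, -0.0187, 0.0777]
tcp_rot: [180.0, 0.0, 179.0]
wrist_force: [-0.0, -0.7, -0.4]
opening: 0.0343
grasp_force: 40.4
```

>>> {"op": "carry_out", "data": {"plan": [{"travel": [0,0,0],"angular": [0,0,0],"grip": -0.6},{"travel": [0,0,0],"angular": [0,0,0],"grip": -0.6}]}}

```text
time: 21.05
ee_pos: [0.6122, -0.0207, 0.0779]
tcp_rot: [-180.0, -0.0, 178.9]
wrist_force: [-0.5, -0.1, -0.8]
opening: 0.0343
grasp_force: 40.4
```

>>> {"op": "carry_out", "data": {"plan": [{"travel": [0.016,0.002,-0.07],"angular": [0,0,0],"grip": -0.6},{"travel": [0.016,0.002,-0.12],"angular": [0,0,0],"grip": -0.6},{"travel": [0.016,0.002,-0.143],"angular": [0,0,0],"grip": -0.6},{"travel": [0.016,0.002,-0.143],"angular": [0,0,0],"grip": -0.6},{"travel": [0.03,0.002,-0.143],"angular": [0,0,0],"grip": -0.6},{"travel": [0.045,0.002,-0.143],"angular": [0,0,0],"grip": -0.6},{"travel": [0.045,0.002,-0.143],"angular": [0,0,0],"grip": -0.6},{"travel": [0.045,0.002,-0.143],"angular": [0,0,0],"grip": -0.6}]}}

```text
time: 21.72
ee_pos: [0.6229, -0.02, 0.0351]
tcp_rot: [-180.0, -0.4, 178.9]
wrist_force: [-19.8, -0.2, 10.6]
opening: 0.0347
grasp_force: 43.6
```

>>> {"op": "carry_out", "data": {"plan": [{"travel": [-0.009,0,0],"angular": [0,0,0],"grip": -0.6},{"travel": [-0.009,0,0],"angular": [0,0,0],"grip": -0.6},{"travel": [-0.009,0,0],"angular": [0,0,0],"grip": 0.06},{"travel": [-0.009,0,0],"angular": [0,0,0],"grip": 0.06},{"travel": [-0.009,0,0],"angular": [0,0,0],"grip": 0.06},{"travel": [-0.009,0,0.1],"angular": [0,0,0],"grip": 0.06},{"travel": [-0.009,0,0.2],"angular": [0,0,0],"grip": 0.06},{"travel": [-0.009,0,0.2],"angular": [0,0,0],"grip": 0.06}]}}

```text
time: 22.38
ee_pos: [0.6265, -0.0195, 0.1013]
tcp_rot: [-180.0, 0.5, 178.9]
wrist_force: [1.8, 0.5, 1.2]
opening: 0.0452
grasp_force: 0.0
```

>>> {"op": "carry_out", "data": {"plan": [{"travel": [-0.12,0.02,0.1],"angular": [0,0,-0.398],"grip": 0.5},{"travel": [-0.25,0.03,0.15],"angular": [0,0,-0.398],"grip": 0.5},{"travel": [-0.38,0.045,0.15],"angular": [0,0,-0.398],"grip": 0.5},{"travel": [-0.5,0.045,0.15],"angular": [0,0,-0.398],"grip": 0.5},{"travel": [-0.56,0.045,0.15],"angular": [0,0,-0.398],"grip": 0.5},{"travel": [-0.56,0.045,0.15],"angular": [0,0,-0.398],"grip": 0.5},{"travel": [-0.56,0.045,0.15],"angular": [0,0,-0.398],"grip": 0.5},{"travel": [-0.56,0.045,0.15],"angular": [0,0,-0.398],"grip": 0.5}]}}

```text
time: 23.05
ee_pos: [0.4567, -0.006, 0.1402]
tcp_rot: [180.0, 0.1, 167.5]
wrist_force: [0.5, 0.5, -0.2]
opening: 0.064
grasp_force: 0.0
```

Run:
```python
from h import *
np.set_printoptions(precision=4,suppress=True)
c=snap('wrist','w9');o=monitor.get_obs(); print(o['ee_pos'],o['tcp_rot'],o['time'])
survey(c)
```

```text
[ 0.4568 -0.006   0.14  ] [179.9885   0.0502 167.5201] 23.1
block black [ 0.4569 -0.006 ] [32.5147 33.6435] -12.2
```

>>> {"op": "carry_out", "data": {"plan": [{"travel": [0,0,-0.1],"angular": [0,0,0],"grip": 0.5},{"travel": [0,0,-0.2],"angular": [0,0,0],"grip": 0.5},{"travel": [0,0,-0.3],"angular": [0,0,0],"grip": 0.5},{"travel": [0,0,-0.34],"angular": [0,0,0],"grip": 0.5},{"travel": [0,0,-0.357],"angular": [0,0,0],"grip": 0.5},{"travel": [0,0,-0.357],"angular": [0,0,0],"grip": 0.5},{"travel": [0,0,-0.357],"angular": [0,0,0],"grip": 0.5}]}}

```text
time: 23.68
ee_pos: [0.4567, -0.006, 0.0339]
tcp_rot: [180.0, 0.1, 167.5]
wrist_force: [0.2, -0.6, -0.2]
opening: 0.0639
grasp_force: 0.0
```

>>> {"op": "carry_out", "data": {"plan": [{"travel": [0,0,0],"angular": [0,0,0],"grip": -0.6},{"travel": [0,0,0],"angular": [0,0,0],"grip": -0.6},{"travel": [0,0,0],"angular": [0,0,0],"grip": -0.6},{"travel": [0,0,0],"angular": [0,0,0],"grip": -0.6},{"travel": [0,0,0],"angular": [0,0,0],"grip": -0.6}]}}

```text
time: 24.1
ee_pos: [0.4568, -0.0059, 0.0343]
tcp_rot: [180.0, 0.1, 167.5]
wrist_force: [-1.1, -0.1, 5.7]
opening: 0.0342
grasp_force: 39.9
```

>>> {"op": "carry_out", "data": {"plan": [{"travel": [0,0,0.1],"angular": [0,0,0],"grip": -0.6},{"travel": [0.1,-0.05,0.15],"angular": [0,0,0.398],"grip": -0.6},{"travel": [0.2,-0.1,0.15],"angular": [0,0,0.398],"grip": -0.6},{"travel": [0.3,-0.15,0.15],"angular": [0,0,0.398],"grip": -0.6},{"travel": [0.4,-0.2,0.15],"angular": [0,0,0.398],"grip": -0.6},{"travel": [0.48,-0.24,0.15],"angular": [0,0,0.398],"grip": -0.6},{"travel": [0.513,-0.253,0.15],"angular": [0,0,0.398],"grip": -0.6},{"travel": [0.513,-0.253,0.15],"angular": [0,0,0.398],"grip": -0.6}]}}

```text
time: 24.77
ee_pos: [0.6116, -0.0829, 0.0776]
tcp_rot: [-180.0, 0.0, 178.9]
wrist_force: [0.7, 0.0, -1.2]
opening: 0.0342
grasp_force: 40.4
```

>>> {"op": "carry_out", "data": {"plan": [{"travel": [0,0,0],"angular": [0,0,0],"grip": -0.6},{"travel": [0,0,0],"angular": [0,0,0],"grip": -0.6}]}}

```text
time: 24.93
ee_pos: [0.6091, -0.0815, 0.0779]
tcp_rot: [180.0, -0.0, 178.9]
wrist_force: [-0.5, 0.2, -0.9]
opening: 0.0344
grasp_force: 40.4
```

>>> {"op": "carry_out", "data": {"plan": [{"travel": [0.02,-0.002,-0.07],"angular": [0,0,0],"grip": -0.6},{"travel": [0.02,-0.002,-0.12],"angular": [0,0,0],"grip": -0.6},{"travel": [0.02,-0.002,-0.143],"angular": [0,0,0],"grip": -0.6},{"travel": [0.02,-0.002,-0.143],"angular": [0,0,0],"grip": -0.6},{"travel": [0.035,-0.002,-0.143],"angular": [0,0,0],"grip": -0.6},{"travel": [0.05,-0.002,-0.143],"angular": [0,0,0],"grip": -0.6},{"travel": [0.05,-0.002,-0.143],"angular": [0,0,0],"grip": -0.6},{"travel": [0.05,-0.002,-0.143],"angular": [0,0,0],"grip": -0.6}]}}

```text
time: 25.6
ee_pos: [0.6217, -0.0821, 0.0355]
tcp_rot: [180.0, -0.3, 178.9]
wrist_force: [-18.5, 1.5, 11.3]
opening: 0.0346
grasp_force: 43.8
```

>>> {"op": "carry_out", "data": {"plan": [{"travel": [-0.009,0,0],"angular": [0,0,0],"grip": -0.6},{"travel": [-0.009,0,0],"angular": [0,0,0],"grip": -0.6},{"travel": [-0.009,0,0],"angular": [0,0,0],"grip": 0.06},{"travel": [-0.009,0,0],"angular": [0,0,0],"grip": 0.06},{"travel": [-0.009,0,0],"angular": [0,0,0],"grip": 0.06},{"travel": [-0.009,0,0.1],"angular": [0,0,0],"grip": 0.06},{"travel": [-0.009,0,0.2],"angular": [0,0,0],"grip": 0.06},{"travel": [-0.009,0,0.2],"angular": [0,0,0],"grip": 0.06}]}}

```text
time: 26.27
ee_pos: [0.6246, -0.0827, 0.1011]
tcp_rot: [-179.9, 0.5, 178.9]
wrist_force: [1.3, -0.4, 1.4]
opening: 0.0452
grasp_force: 0.0
```

>>> {"op": "carry_out", "data": {"plan": [{"travel": [-0.1,0.1,0.1],"angular": [0,0,0.04],"grip": 0.5},{"travel": [-0.2,0.2,0.3],"angular": [0,0,0.04],"grip": 0.5},{"travel": [-0.3,0.3,0.4],"angular": [0,0,0.04],"grip": 0.5},{"travel": [-0.38,0.4,0.5],"angular": [0,0,0.04],"grip": 0.5},{"travel": [-0.38,0.6,0.5],"angular": [0,0,0.04],"grip": 0.5},{"travel": [-0.38,0.7,0.5],"angular": [0,0,0.04],"grip": 0.5},{"travel": [-0.38,0.83,0.5],"angular": [0,0,0.04],"grip": 0.5},{"travel": [-0.38,0.83,0.5],"angular": [0,0,0.04],"grip": 0.5}]}}

```text
time: 26.93
ee_pos: [0.5081, 0.1652, 0.2458]
tcp_rot: [179.9, 0.2, -180.0]
wrist_force: [1.2, -1.5, 0.1]
opening: 0.0638
grasp_force: 0.0
```

>>> {"op": "carry_out", "data": {"plan": [{"travel": [0,0,0],"angular": [0,0,0],"grip": 0.5},{"travel": [0,0,0],"angular": [0,0,0],"grip": 0.5}]}}

```text
time: 27.1
ee_pos: [0.5083, 0.1657, 0.2448]
tcp_rot: [180.0, 0.1, -179.7]
wrist_force: [-0.4, -1.3, -0.0]
opening: 0.0641
grasp_force: 0.0
```

Run:
```python
from h import *
np.set_printoptions(precision=4,suppress=True)
c=snap('wrist','w10');o=monitor.get_obs(); print(o['ee_pos'],o['tcp_rot'],o['time'])
```

```text
[0.5084 0.1643 0.2444] [-179.9986    0.0328 -179.8103] 27.15
```

View pics/w10.png

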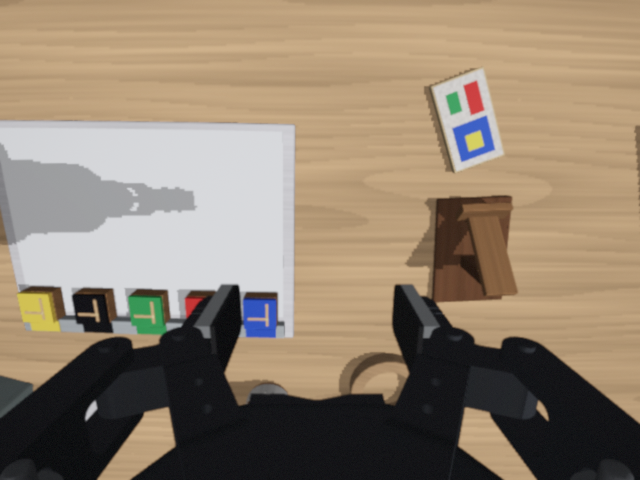

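The row is complete: yellow, black, green, red and blue stand at (40,308) to (262,315) against the fence. The card is at (467,120) and the easel at (473,248), its lip at the upper end (487,208), with the board rising away from the robot. Next I look closer at both.

>>> {"op": "carry_out", "data": {"plan": [{"travel": [-0.03,0.12,0.02],"angular": [0,0,0],"grip": 1},{"travel": [-0.06,0.24,0.02],"angular": [0,0,0],"grip": 1},{"travel": [-0.09,0.36,0.02],"angular": [0,0,0],"grip": 1},{"travel": [-0.093,0.45,0.02],"angular": [0,0,0],"grip": 1},{"travel": [-0.093,0.45,0.02],"angular": [0,0,0],"grip": 1},{"travel": [-0.093,0.45,0.02],"angular": [0,0,0],"grip": 1},{"travel": [-0.093,0.45,0.02],"angular": [0,0,0],"grip": 1},{"travel": [-0.093,0.45,0.02],"angular": [0,0,0],"grip": 1}]}}

```text
time: 27.82
ee_pos: [0.481, 0.2969, 0.2504]
tcp_rot: [-180.0, 0.0, 180.0]
wrist_force: [0.9, -0.9, -0.2]
opening: 0.0855
grasp_force: 0.0
```

Run:
```python
from h import *
import pickle
np.set_printoptions(precision=4,suppress=True)
c=snap('wrist','w11');o=monitor.get_obs(); print(o['ee_pos'],o['tcp_rot'],o['time']); pickle.dump(c,open('w11.pkl','wb'))
cv2.imwrite('pics/w11c.png',cv2.resize(c['frame'][20:320,200:480,::-1],None,fx=2,fy=2,interpolation=2))
```

```text
[0.481  0.297  0.2505] [-179.9945    0.0115  179.9528] 27.8667
```

View pics/w11c.png

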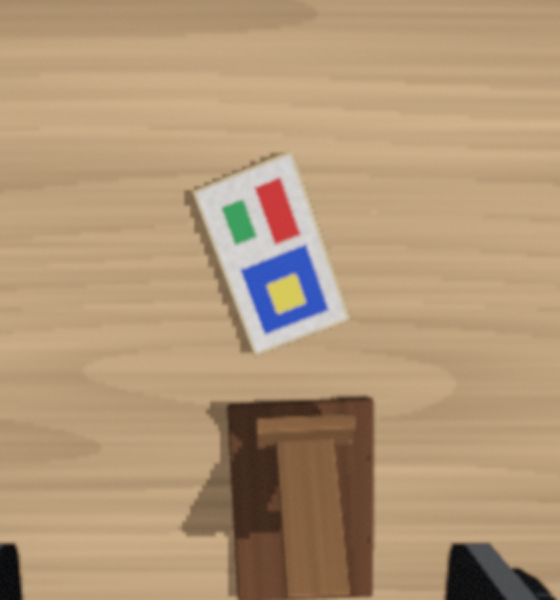

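The card's corners in the crop are (194,190), (291,154), (348,319) and (257,353). The easel base's near corners are (228,405) and (373,398), and the board runs from (306,441) to (320,596).

Run:
```python
from h import *
import pickle
np.set_printoptions(precision=4,suppress=True)
c=pickle.load(open('w11.pkl','rb'))
f=lambda L,z: pix2w(c,np.array(L)/2+[200,20],z)
k=f([(194,190),(291,154),(348,319),(257,353)],.008); print('card',k.mean(0),np.linalg.norm(np.diff(k,axis=0),axis=1))
l=(k[2]+k[3]-k[0]-k[1]);print('card long yaw',np.degrees(np.arctan2(l[1],l[0])))
g=k-0; s=k[1]-k[0]; print('short',np.degrees(np.arctan2(s[1],s[0])))
b=f([(228,405),(373,398),(372,595),(238,598)],.008); print(b)
s=b[1]-b[0]; print('base w',np.linalg.norm(s),np.degrees(np.arctan2(-s[0],s[1])), 'left',np.degrees(np.arctan2(*(b[3]-b[0])[[1,0]])),'right',np.degrees(np.arctan2(*(b[2]-b[1])[[1,0]])))
t=f([(257,420),(355,416)],.039); print('lip',t,np.linalg.norm(t[1]-t[0]),t.mean(0))
print('foot',f([(278,443),(334,440)],.030))
# predict edges given easel pose guess
def pred(x,y,yaw):
    Rz=R.from_euler('z',yaw,degrees=True).as_matrix()
    P=np.array([[-.060,-.04,.008],[-.06,.04,.008],[-.041,-.025,.039],[-.041,.025,.039],[-.032+.04*.766,-.015,.028+.04*.643],[-.032+.04*.766,.015,.028+.04*.643]])
    return (w2pix(c,P@Rz.T+[x,y,0])-[200,20])*2
m=b[:2].mean(0)
for yaw in (-2,0,2): print(yaw,pred(m[0]+.06,m[1],yaw))
```

```text
card [0.4242 0.3181 0.008 ] [0.0511 0.0871 0.0507]
card long yaw 21.228636680837056
short 109.42129430930864
[[0.5022 0.2949 0.008 ]
 [0.4984 0.373  0.008 ]
 [0.6161 0.3786 0.008 ]
 [0.6178 0.3004 0.008 ]]
base w 0.07818769421705228 2.7938521814528725 left 2.7294654539529954 right 2.744043549532308
lip [[0.5026 0.3095 0.039 ]
 [0.5005 0.3582 0.039 ]] 0.04875071706639852 [0.5016 0.3338 0.039 ]
foot [[0.5171 0.3207 0.03  ]
 [0.5156 0.3495 0.03  ]]
-2 [[230.1501 399.088 ]
 [378.2679 404.0358]
 [258.4907 450.5736]
 [357.4861 453.7649]
 [276.0764 535.828 ]
 [336.0474 537.6406]]
0 [[226.2213 401.5559]
 [374.5818 401.4496]
 [255.6048 452.1869]
 [354.7659 452.0675]
 [275.9463 536.7956]
 [336.0119 536.6716]]
2 [[222.391  404.1512]
 [370.7904 398.9905]
 [252.7822 453.8927]
 [351.9769 450.4626]
 [275.853  537.7654]
 [335.9396 535.705 ]]
```

>>> {"op": "carry_out", "data": {"plan": [{"travel": [0.1,0.05,0],"angular": [0,0,0],"grip": 1},{"travel": [0.2,0.1,0],"angular": [0,0,0],"grip": 1},{"travel": [0.267,0.133,0],"angular": [0,0,0],"grip": 1},{"travel": [0.267,0.133,0],"angular": [0,0,0],"grip": 1},{"travel": [0.267,0.133,0],"angular": [0,0,0],"grip": 1},{"travel": [0.267,0.133,0],"angular": [0,0,0],"grip": 1}]}}

```text
time: 28.37
ee_pos: [0.5606, 0.3373, 0.2504]
tcp_rot: [-180.0, -0.0, -180.0]
wrist_force: [-0.3, 0.0, 0.1]
opening: 0.0853
grasp_force: 0.0
```

Run:
```python
from h import *
import pickle
np.set_printoptions(precision=4,suppress=True)
c=snap('wrist','w12');o=monitor.get_obs(); print(o['ee_pos'],o['tcp_rot'],o['time']); pickle.dump(c,open('w12.pkl','wb'))
cv2.imwrite('pics/w12c.png',cv2.resize(c['frame'][80:380,170:450,::-1],None,fx=2,fy=2,interpolation=2))
```

```text
[0.5603 0.3375 0.2509] [ 179.9895    0.0176 -179.9802] 28.4167
```

View pics/w12c.png

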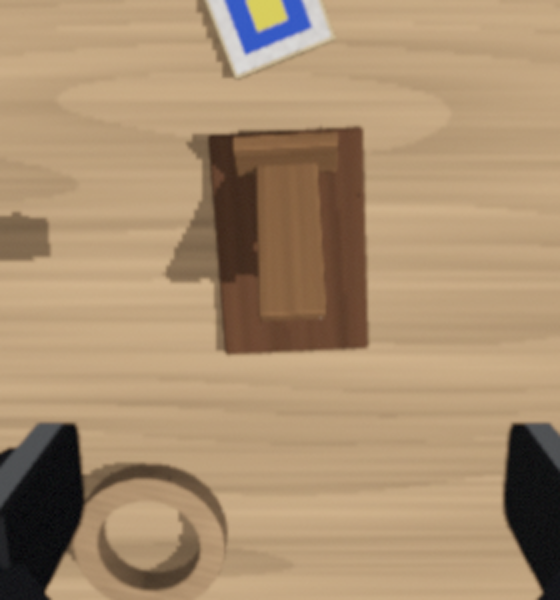

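Base corners in this crop are (209,135), (361,128), (367,348) and (227,353). The lip lies between rows 135 and 164 at column 287, and the board's top edge is at (293,318).

Run:
```python
from h import *
import pickle
np.set_printoptions(precision=4,suppress=True)
c1=pickle.load(open('w11.pkl','rb'));c2=pickle.load(open('w12.pkl','rb'))
f1=lambda L,z: pix2w(c1,np.array(L)/2+[200,20],z)
f2=lambda L,z: pix2w(c2,np.array(L)/2+[170,80],z)
b=f2([(209,135),(361,128),(367,348),(227,353)],.008); print('base',b[:,:2],b.mean(0))
for n,p,q in (('near',(306,418),(286,135)),('bound',(306,441),(288,164))):
    for z in (0.02,.03,.04,.05): print(n,z,f1([p],z)[0,:2],f2([q],z)[0,:2])
print('top',[f2([(260,318),(326,317)],z).mean(0) for z in (.06,.08,.09)])
e=lambda P: c2
print('board w',[np.linalg.norm(np.diff(f2([(260,318),(326,317)],z),axis=0)) for z in (.06,.08,.09)])
```

```text
base [[0.503  0.295 ]
 [0.4995 0.3726]
 [0.6175 0.3789]
 [0.6204 0.3014]] [0.5601 0.337  0.008 ]
near 0.02 [0.5064 0.3359] [0.5027 0.3345]
near 0.03 [0.5039 0.3348] [0.5025 0.3346]
near 0.04 [0.5013 0.3337] [0.5022 0.3347]
near 0.05 [0.4987 0.3327] [0.502  0.3348]
bound 0.02 [0.519  0.3362] [0.5169 0.3355]
bound 0.03 [0.5161 0.3351] [0.5162 0.3355]
bound 0.04 [0.5132 0.3341] [0.5156 0.3356]
bound 0.05 [0.5103 0.333 ] [0.5149 0.3357]
top [array([0.5852, 0.3379, 0.06  ]), array([0.5795, 0.3379, 0.08  ]), array([0.5766, 0.3379, 0.09  ])]
board w [np.float64(0.031023138790589638), np.float64(0.029093016023679082), np.float64(0.028127954640223805)]
```

>>> {"op": "carry_out", "data": {"plan": [{"travel": [-0.1,-0.014,0],"angular": [0,0,0.3],"grip": 0.65},{"travel": [-0.2,-0.03,-0.1],"angular": [0,0,0.6],"grip": 0.65},{"travel": [-0.3,-0.04,-0.2],"angular": [0,0,0.716],"grip": 0.65},{"travel": [-0.4,-0.055,-0.3],"angular": [0,0,0.716],"grip": 0.65},{"travel": [-0.454,-0.064,-0.4],"angular": [0,0,0.716],"grip": 0.65},{"travel": [-0.454,-0.064,-0.45],"angular": [0,0,0.716],"grip": 0.65},{"travel": [-0.454,-0.064,-0.45],"angular": [0,0,0.716],"grip": 0.65},{"travel": [-0.454,-0.064,-0.45],"angular": [0,0,0.716],"grip": 0.65}]}}

```text
time: 29.08
ee_pos: [0.4239, 0.3188, 0.1163]
tcp_rot: [180.0, 0.1, -159.4]
wrist_force: [-0.5, 1.0, -0.0]
opening: 0.0705
grasp_force: 0.0
```

Run:
```python
from h import *
import pickle
np.set_printoptions(precision=4,suppress=True)
c=snap('wrist','w13');o=monitor.get_obs(); print(o['ee_pos'],o['tcp_rot'],o['q'],o['opening'])
h=cv2.cvtColor(c['frame'],cv2.COLOR_RGB2HSV)
for col in ('blue','red','green'):
  for q in blobs(c['frame'],col,(150,20,480,330),100)[:1]:
    r=cv2.minAreaRect(q); print(col,r, pix2w(c,r[0],.008))
m=cv2.inRange(h,np.array((0,0,140)),np.array((180,45,255))); m[330:]=0
for col in ('blue','red','green','yellow'):
    for q in blobs(c['frame'],col,(150,0,480,330),60): cv2.drawContours(m,[q],-1,255,-1)
m=cv2.morphologyEx(m,cv2.MORPH_CLOSE,np.ones((9,9))); q=max(cv2.findContours(m,0,2)[0],key=cv2.contourArea)
b=pix2w(c,cv2.boxPoints(cv2.minAreaRect(q)),.008); e=np.diff(b,axis=0); print(b.mean(0),np.linalg.norm(e,axis=1),np.degrees(np.arctan2(e[:,1],e[:,0]))%90)
```

```text
[0.4249 0.3193 0.1174] [ 179.9609    0.1534 -159.4326] [36.9237  1.6577 -7.2063 80.9778 -0.0057 16.3562] 0.07045126014009018
blue ((314.0, 260.5), (45.0, 48.0), 90.0) [[0.4409 0.3237 0.008 ]]
red ((328.5, 208.0), (40.0, 17.0), 90.0) [[0.4018 0.3197 0.008 ]]
green ((299.01226806640625, 205.28207397460938), (26.018898010253906, 15.116153717041016), 87.51044464111328) [[0.4072 0.3001 0.008 ]]
[0.4961 0.1287 0.008 ] [0.0457 0.1487 0.0539] [19.5875  9.7369 21.5593]
```

>>> {"op": "carry_out", "data": {"plan": [{"travel": [0,-0.003,-0.1],"angular": [0,0,0],"grip": 0.65},{"travel": [0,-0.003,-0.2],"angular": [0,0,0],"grip": 0.65},{"travel": [0,-0.003,-0.29],"angular": [0,0,0],"grip": 0.65},{"travel": [0,-0.003,-0.31],"angular": [0,0,0],"grip": 0.65},{"travel": [0,-0.003,-0.33],"angular": [0,0,0],"grip": 0.65},{"travel": [0,-0.003,-0.33],"angular": [0,0,0],"grip": 0.65},{"travel": [0,-0.003,-0.33],"angular": [0,0,0],"grip": 0.65}]}}

```text
time: 29.72
ee_pos: [0.4255, 0.319, 0.0184]
tcp_rot: [180.0, 0.1, -159.4]
wrist_force: [0.4, 0.3, 0.6]
opening: 0.0711
grasp_force: 0.0
```

>>> {"op": "carry_out", "data": {"plan": [{"travel": [0,0,-0.01],"angular": [0,0,0],"grip": 0.65},{"travel": [0,0,-0.01],"angular": [0,0,0],"grip": 0.65},{"travel": [0,0,-0.01],"angular": [0,0,0],"grip": 0.65}]}}

```text
time: 29.97
ee_pos: [0.4247, 0.3185, 0.0141]
tcp_rot: [180.0, 0.1, -159.4]
wrist_force: [-0.3, 0.0, -0.2]
opening: 0.0705
grasp_force: 0.0
```

>>> {"op": "carry_out", "data": {"plan": [{"travel": [0,0,-0.01],"angular": [0,0,0],"grip": 0.65},{"travel": [0,0,-0.01],"angular": [0,0,0],"grip": 0.65},{"travel": [0,0,-0.01],"angular": [0,0,0],"grip": 0.65}]}}

```text
time: 30.22
ee_pos: [0.4242, 0.3181, 0.0102]
tcp_rot: [-180.0, -0.0, -159.4]
wrist_force: [0.4, 0.2, -0.3]
opening: 0.0702
grasp_force: 0.0
```

>>> {"op": "carry_out", "data": {"plan": [{"travel": [0,0,-0.011],"angular": [0,0,0],"grip": 0.5},{"travel": [0,0,-0.011],"angular": [0,0,0],"grip": 0.5},{"travel": [0,0,-0.011],"angular": [0,0,0],"grip": 0.5},{"travel": [0,0,-0.011],"angular": [0,0,0],"grip": 0.5}]}}

```text
time: 30.55
ee_pos: [0.4243, 0.3182, 0.007]
tcp_rot: [-180.0, -0.0, -159.4]
wrist_force: [0.1, 0.0, -0.5]
opening: 0.0641
grasp_force: 0.0
```

>>> {"op": "carry_out", "data": {"plan": [{"travel": [0,0,0],"angular": [0,0,0],"grip": 0.1},{"travel": [0,0,0],"angular": [0,0,0],"grip": 0.1},{"travel": [0,0,0],"angular": [0,0,0],"grip": 0.1},{"travel": [0,0,0],"angular": [0,0,0],"grip": 0.1}]}}

```text
time: 30.88
ee_pos: [0.4247, 0.3185, 0.0076]
tcp_rot: [180.0, 0.1, -159.4]
wrist_force: [-0.5, -0.3, 5.4]
opening: 0.0528
grasp_force: 45.4
```

>>> {"op": "carry_out", "data": {"plan": [{"travel": [0,0,0.1],"angular": [0,0,0],"grip": 0.1},{"travel": [0,0,0.2],"angular": [0,0,0],"grip": 0.1},{"travel": [0,0,0.33],"angular": [0,0,-0.2],"grip": 0.1},{"travel": [0.05,0.01,0.46],"angular": [0,0,-0.4],"grip": 0.1},{"travel": [0.15,0.03,0.5],"angular": [0,0,-0.623],"grip": 0.1},{"travel": [0.25,0.05,0.5],"angular": [0,0,-0.623],"grip": 0.1},{"travel": [0.3,0.057,0.5],"angular": [0,0,-0.623],"grip": 0.1},{"travel": [0.3,0.057,0.5],"angular": [0,0,-0.623],"grip": 0.1}]}}

```text
time: 31.55
ee_pos: [0.5167, 0.3354, 0.156]
tcp_rot: [-180.0, 0.0, -177.3]
wrist_force: [1.0, 0.0, -0.6]
opening: 0.0527
grasp_force: 42.4
```

>>> {"op": "carry_out", "data": {"plan": [{"travel": [0,0,0],"angular": [0,0,0],"grip": 0.1},{"travel": [0,0,0],"angular": [0.011,-0.23,0],"grip": 0.1},{"travel": [0,0,0],"angular": [0.022,-0.46,0],"grip": 0.1},{"travel": [0,0,0],"angular": [0.0335,-0.697,0],"grip": 0.1},{"travel": [0,0,0],"angular": [0.0335,-0.697,0],"grip": 0.1},{"travel": [0,0,0],"angular": [0.0335,-0.697,0],"grip": 0.1}]}}

```text
time: 32.05
ee_pos: [0.5116, 0.3348, 0.1563]
tcp_rot: [-180.0, 19.9, -177.1]
wrist_force: [1.0, -0.1, 0.3]
opening: 0.0529
grasp_force: 42.4
```

>>> {"op": "carry_out", "data": {"plan": [{"travel": [0,0,0],"angular": [0.011,-0.23,0],"grip": 0.1},{"travel": [0,0,0],"angular": [0.022,-0.46,0],"grip": 0.1},{"travel": [0,0,0],"angular": [0.0335,-0.697,0],"grip": 0.1},{"travel": [0,0,0],"angular": [0.0335,-0.697,0],"grip": 0.1},{"travel": [0,0,0],"angular": [0.0335,-0.697,0],"grip": 0.1},{"travel": [0,0,0],"angular": [0.0335,-0.697,0],"grip": 0.1},{"travel": [0,0,0],"angular": [0.0335,-0.697,0],"grip": 0.1}]}}

```text
time: 32.63
ee_pos: [0.5161, 0.3365, 0.1602]
tcp_rot: [179.8, 40.0, -177.4]
wrist_force: [-0.4, 0.7, 0.1]
opening: 0.0535
grasp_force: 42.4
```

Run:
```python
from h import *
np.set_printoptions(precision=4,suppress=True)
c=snap('wrist','w14');S=snap('scene','s14');o=monitor.get_obs(); print(o['ee_pos'],o['tcp_rot'],rot(o)[:,2],rot(o)[:,1],o['opening'],o['grasp_force'])
cv2.imwrite('pics/m14.png',np.hstack([cv2.resize(c['frame'][:,:,::-1],None,fx=.625,fy=.625),cv2.resize(S['frame'][280:430,330:480,::-1],(300,300),interpolation=2)]))
```

```text
[0.5159 0.3361 0.1592] [ 179.8658   39.9922 -177.3914] [ 0.6419  0.0316 -0.7661] [-0.047   0.9989  0.0018] 0.05274462111877435 42.381282448768616
```

View pics/m14.png

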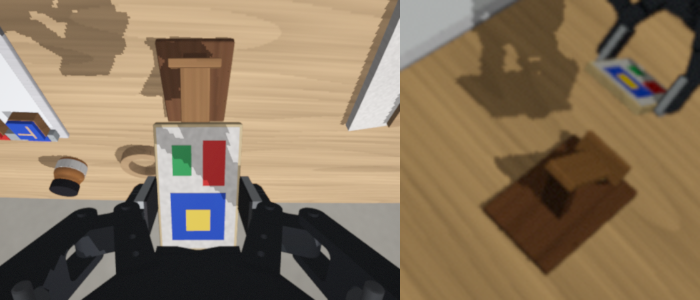

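The card is held square, picture up, centred over the easel's line with the easel below. Now I go in along the board's normal.

>>> {"op": "carry_out", "data": {"plan": [{"travel": [0.02,-0.002,-0.11],"angular": [0,0,0],"grip": 0.1},{"travel": [0.042,-0.003,-0.22],"angular": [0,0,0],"grip": 0.1},{"travel": [0.042,-0.003,-0.22],"angular": [0,0,0],"grip": 0.1},{"travel": [0.07,-0.002,-0.255],"angular": [0,0,0],"grip": 0.1},{"travel": [0.095,-0.001,-0.287],"angular": [0,0,0],"grip": 0.1},{"travel": [0.108,0,-0.303],"angular": [0,0,0],"grip": 0.1},{"travel": [0.108,0,-0.303],"angular": [0,0,0],"grip": 0.1},{"travel": [0.108,0,-0.303],"angular": [0,0,0],"grip": 0.1}]}}

```text
time: 33.4
ee_pos: [0.5472, 0.3355, 0.0671]
tcp_rot: [180.0, 40.0, -177.3]
wrist_force: [0.3, 0.1, -0.4]
opening: 0.0526
grasp_force: 42.4
```

>>> {"op": "carry_out", "data": {"plan": [{"travel": [0.004,0,-0.005],"angular": [0,0,0],"grip": 0.1},{"travel": [0.009,0,-0.01],"angular": [0,0,0],"grip": 0.1},{"travel": [0.009,0,-0.01],"angular": [0,0,0],"grip": 0.1},{"travel": [0.009,0,-0.01],"angular": [0,0,0],"grip": 0.1}]}}

```text
time: 33.73
ee_pos: [0.549, 0.3359, 0.0655]
tcp_rot: [179.9, 40.1, -177.3]
wrist_force: [-22.6, -6.7, 16.7]
opening: 0.0529
grasp_force: 45.2
```

>>> {"op": "carry_out", "data": {"plan": [{"travel": [0,0,0],"angular": [0,0,0],"grip": 0.1},{"travel": [0,0,0],"angular": [0,0,0],"grip": 0.1}]}}

```text
time: 33.9
ee_pos: [0.549, 0.3359, 0.0654]
tcp_rot: [179.9, 40.1, -177.3]
wrist_force: [-21.4, -7.0, 16.2]
opening: 0.0527
grasp_force: 45.2
```

>>> {"op": "carry_out", "data": {"plan": [{"travel": [-0.0045,0,0.0055],"angular": [0,0,0],"grip": 0.1},{"travel": [-0.0045,0,0.0055],"angular": [0,0,0],"grip": 0.1},{"travel": [-0.011,0,0],"angular": [0,0,0],"grip": 0.1},{"travel": [-0.015,0,-0.004],"angular": [0,0,0],"grip": 0.1},{"travel": [-0.015,0,-0.004],"angular": [0,0,0],"grip": 0.1},{"travel": [-0.015,0,-0.004],"angular": [0,0,0],"grip": 0.1}]}}

```text
time: 34.4
ee_pos: [0.5461, 0.3357, 0.0636]
tcp_rot: [179.9, 40.2, -177.4]
wrist_force: [5.5, -1.3, 4.6]
opening: 0.0529
grasp_force: 42.5
```

>>> {"op": "carry_out", "data": {"plan": [{"travel": [0.003,0,-0.003],"angular": [0,0,0],"grip": 0.1},{"travel": [0.003,0,-0.003],"angular": [0,0,0],"grip": 0.1},{"travel": [0.003,0,-0.003],"angular": [0,0,0],"grip": 0.7},{"travel": [0.003,0,-0.003],"angular": [0,0,0],"grip": 0.7},{"travel": [0.003,0,-0.003],"angular": [0,0,0],"grip": 0.7},{"travel": [-0.05,-0.003,0.06],"angular": [0,0,0],"grip": 0.7},{"travel": [-0.13,-0.006,0.155],"angular": [0,0,0],"grip": 0.7},{"travel": [-0.214,-0.01,0.255],"angular": [0,0,0],"grip": 0.7}]}}

```text
time: 35.07
ee_pos: [0.4794, 0.3311, 0.1368]
tcp_rot: [-179.8, 39.8, -177.2]
wrist_force: [-0.4, 1.4, 1.3]
opening: 0.0728
grasp_force: 0.0
```

>>> {"op": "carry_out", "data": {"plan": [{"travel": [-0.06,-0.05,0.08],"angular": [0,0,0],"grip": -1},{"travel": [-0.1,-0.1,0.16],"angular": [-0.011,0.23,0],"grip": -1},{"travel": [-0.1,-0.15,0.2],"angular": [-0.022,0.46,0],"grip": -1},{"travel": [-0.1,-0.2,0.2],"angular": [-0.0335,0.697,0],"grip": -1},{"travel": [-0.1,-0.2,0.2],"angular": [-0.0335,0.697,0],"grip": -1}]}}

```text
time: 35.48
ee_pos: [0.4524, 0.2712, 0.2004]
tcp_rot: [179.9, 19.8, -177.4]
wrist_force: [1.0, 0.7, -0.7]
opening: 0.0117
grasp_force: 0.0
```

>>> {"op": "carry_out", "data": {"plan": [{"travel": [0,-0.1,0],"angular": [-0.011,0.23,0],"grip": -1},{"travel": [0.05,-0.2,0],"angular": [-0.022,0.46,0],"grip": -1},{"travel": [0.1,-0.3,0],"angular": [-0.0335,0.697,0],"grip": -1},{"travel": [0.15,-0.35,0],"angular": [-0.0335,0.697,0],"grip": -1},{"travel": [0.15,-0.35,0],"angular": [-0.0335,0.697,0],"grip": -1},{"travel": [0.15,-0.35,0],"angular": [-0.0335,0.697,0],"grip": -1},{"travel": [0.15,-0.35,0],"angular": [-0.0335,0.697,0],"grip": -1}]}}

```text
time: 36.07
ee_pos: [0.4952, 0.1677, 0.1976]
tcp_rot: [-180.0, -0.0, -177.3]
wrist_force: [0.4, 0.7, -0.6]
opening: -0.0001
grasp_force: 0.0
```

Run:
```python
from h import *
import pickle
np.set_printoptions(precision=4,suppress=True)
c=snap('wrist','w15');S=snap('scene');D=snap('side');o=monitor.get_obs(); print(o['ee_pos'],o['tcp_rot'],o['time'])
pickle.dump(c,open('w15.pkl','wb'))
a=cv2.resize(c['frame'],(480,360)); b=cv2.resize(S['frame'][300:420,350:470],(280,280),interpolation=2); d=cv2.resize(D['frame'][150:230,270:350],(280,280),interpolation=2)
im=np.zeros((570,780,3),np.uint8); im[:360,:480]=a; im[:280,490:770]=b; im[285:565,490:770]=d
cv2.imwrite('pics/m15.png',im[:,:,::-1])
```

```text
[0.4949 0.1682 0.1989] [ 179.9935    0.077  -177.1623] 36.2167
```

View pics/m15.png

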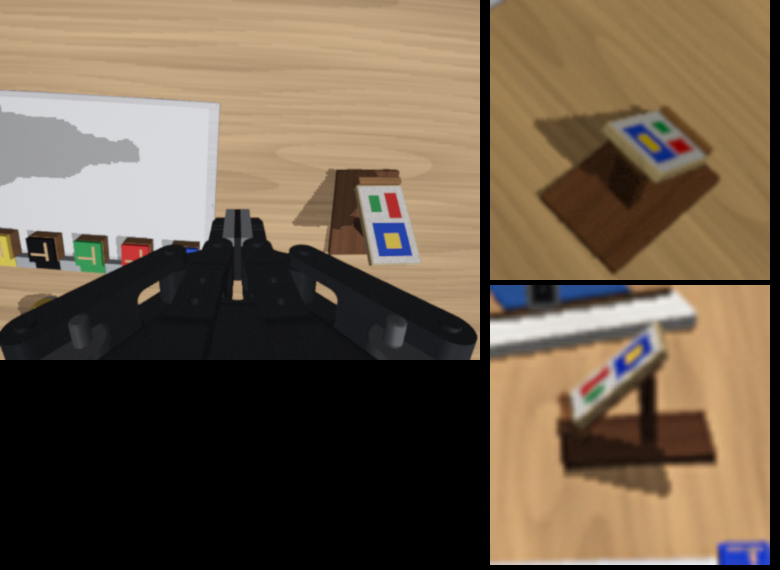

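The card leans flat on the board with its lower short edge on the lip and the picture out, seen in both outside views. The robot now goes over the row for a numeric check.

>>> {"op": "carry_out", "data": {"plan": [{"travel": [0.07,-0.12,0.1],"angular": [0,0,-0.095],"grip": -1},{"travel": [0.14,-0.24,0.2],"angular": [0,0,-0.095],"grip": -1},{"travel": [0.21,-0.36,0.3],"angular": [0,0,-0.095],"grip": -1},{"travel": [0.28,-0.48,0.33],"angular": [0,0,-0.095],"grip": -1},{"travel": [0.35,-0.6,0.33],"angular": [0,0,-0.095],"grip": -1},{"travel": [0.35,-0.627,0.33],"angular": [0,0,-0.095],"grip": -1},{"travel": [0.35,-0.627,0.33],"angular": [0,0,-0.095],"grip": -1},{"travel": [0.35,-0.627,0.33],"angular": [0,0,-0.095],"grip": -1}]}}

```text
time: 36.88
ee_pos: [0.6009, -0.0214, 0.2976]
tcp_rot: [-180.0, 0.0, 179.9]
wrist_force: [-0.2, 0.3, -0.6]
opening: 0.0001
grasp_force: 0.0
```

>>> {"op": "carry_out", "data": {"plan": [{"travel": [0,0,0],"angular": [0,0,0],"grip": -1},{"travel": [0,0,0],"angular": [0,0,0],"grip": -1},{"travel": [0,0,0],"angular": [0,0,0],"grip": -1}]}}

```text
time: 37.13
ee_pos: [0.6002, -0.0193, 0.2979]
tcp_rot: [180.0, 0.0, -179.9]
wrist_force: [0.4, 0.3, -0.4]
opening: -0.0002
grasp_force: 0.0
```

Run:
```python
from h import *
np.set_printoptions(precision=4,suppress=True)
c=snap('wrist','w16');o=monitor.get_obs(); print(o['ee_pos'],o['tcp_rot'])
h=cv2.cvtColor(c['frame'],cv2.COLOR_RGB2HSV)
for col in RNG:
    m=sum(cv2.inRange(h,np.array(a),np.array(b)) for a,b in RNG[col])
    for q in cv2.findContours(m,0,2)[0]:
        if cv2.contourArea(q)<80: continue
        r=cv2.minAreaRect(q); 
        for z in (.03,.02):
            b=pix2w(c,cv2.boxPoints(r),z); e=np.diff(b[:,:2],axis=0); L=np.linalg.norm(e,axis=1)*1e3
            if L.max()<70 and abs(b.mean(0)[1])<.17 and .57<b.mean(0)[0]<.68: print(col,z,np.round(r[0]),b.mean(0)[:2],L[:2],np.degrees(np.arctan2(e[:2,1],e[:2,0]))%90)
```

```text
[ 0.6003 -0.0195  0.2978] [-179.9997    0.0291 -179.8847]
red 0.03 [368. 224.] [0.6294 0.0412] [47.9413 34.4909] [89.5342 87.9392]
red 0.02 [368. 224.] [0.6318 0.0427] [49.1431 35.3555] [89.5342 87.9392]
yellow 0.03 [209. 221.] [ 0.6264 -0.1427] [36.6127 47.4498] [89.9865 86.2194]
yellow 0.02 [209. 221.] [ 0.6287 -0.1458] [37.5305 48.6392] [89.9865 86.2194]
green 0.03 [316. 223.] [ 0.6286 -0.0197] [32.9273 47.3894] [0.1071 0.6941]
green 0.02 [316. 223.] [ 0.631  -0.0197] [33.7527 48.5773] [0.1071 0.6941]
blue 0.03 [422. 226.] [0.6314 0.1033] [49.618  35.1995] [88.0752 84.2145]
blue 0.02 [422. 226.] [0.6339 0.1064] [50.8618 36.0818] [88.0752 84.2145]
black 0.03 [262. 222.] [ 0.6269 -0.0813] [34.114  46.1292] [ 0.0486 88.4354]
black 0.02 [262. 222.] [ 0.6292 -0.0829] [34.9692 47.2855] [ 0.0486 88.4354]
```

All five blocks are merged with their own tabs at the right y, with lengths about 48 mm (block plus tab), so they are flush and square. Back to the dimmer.

>>> {"op": "carry_out", "data": {"plan": [{"travel": [-0.01,-0.13,-0.05],"angular": [0,0,-0.1],"grip": -1},{"travel": [-0.02,-0.26,-0.1],"angular": [0,0,-0.2],"grip": -1},{"travel": [-0.03,-0.39,-0.15],"angular": [0,0,-0.3],"grip": -1},{"travel": [-0.04,-0.52,-0.2],"angular": [0,0,-0.443],"grip": -1},{"travel": [-0.055,-0.65,-0.25],"angular": [0,0,-0.443],"grip": -1},{"travel": [-0.055,-0.78,-0.27],"angular": [0,0,-0.443],"grip": -1},{"travel": [-0.055,-0.9,-0.27],"angular": [0,0,-0.443],"grip": -1},{"travel": [-0.055,-0.98,-0.27],"angular": [0,0,-0.443],"grip": -1}]}}

```text
time: 37.85
ee_pos: [0.5834, -0.317, 0.2156]
tcp_rot: [-180.0, -0.1, 167.3]
wrist_force: [1.9, -0.2, 0.4]
opening: -0.0
grasp_force: 0.0
```

>>> {"op": "carry_out", "data": {"plan": [{"travel": [0,0,0],"angular": [0,0,0],"grip": -1},{"travel": [0,0,0],"angular": [0,0,0],"grip": -1},{"travel": [0,0,0],"angular": [0,0,0],"grip": -1}]}}

```text
time: 38.1
ee_pos: [0.5844, -0.3138, 0.2165]
tcp_rot: [180.0, -0.0, 167.4]
wrist_force: [-0.7, 0.4, 1.0]
opening: 0.0003
grasp_force: 0.0
```

```bash
cat >> h.py <<'E'
def dim(c):
    # along-scale offset pointer - clip in dimmer frame (yaw -12.7)
    x=np.array([np.cos(np.radians(-12.7)),np.sin(np.radians(-12.7))]); y=np.array([-x[1],x[0]])
    P=[]
    q=min(blobs(c['frame'],'red',None,50),key=lambda q:np.linalg.norm(pix2w(c,q.reshape(-1,2).mean(0),.05)[0,:2]-[.5877,-.2690]))
    k=pix2w(c,cv2.minAreaRect(q)[0],.05)[0]; print('clip',cv2.minAreaRect(q)[0],k)
    # sample the scale line brightness along x, at clip - 29 mm in y
    t=np.arange(-.06,.06,.0005); best=[]
    for dy in (-.031,-.029,-.027):
        W=np.array([np.r_[k[:2]+s*x+dy*y,.05] for s in t]); uv=w2pix(c,W)
        g=cv2.remap(cv2.cvtColor(c['frame'],cv2.COLOR_RGB2GRAY),np.float32(uv[:,:1]),np.float32(uv[:,1:]),1).ravel().astype(int)
        print(dy,g[::4]); best.append(g)
    return t,np.mean(best,0)
E
python3 - <<'E'
from h import *
np.set_printoptions(precision=4,suppress=True,linewidth=250)
c=snap('wrist','w17');o=monitor.get_obs(); print(o['ee_pos'],o['tcp_rot'])
t,g=dim(c); print(t[::4]*1e3)
E
```

```text
[ 0.5845 -0.3135  0.2167] [179.9923   0.0117 167.3959]
clip (368.0, 211.5) [ 0.5878 -0.2688  0.05  ]
-0.031 [137 148 148 147 120  60  76 138 148 148 146  94  37  36  37  37  38  34  37  36  36  36  36  36  35  36  37  35  37  36  36  37  35  35  36  36  37  35  36  36  36  36  55 170 207 157  41  58 132 144 161 194 198 198 198 196 168 145 142 165]
-0.029 [136 147 148 147  99  40  43 124 148 147 145  84  37  37  37  37  36  35  36  36  37  36  35  36  37  36  36  36  35  36  36  36  35  35  37  35  36  36  37  36  35  34  56 171 206 157  40  58 132 144 168 196 198 198 198 197 182 147 143 165]
-0.027 [137 149 149 149 137  78  89 143 148 148 145  79  37  38  37  36  36  35  36  36  34  36  37  35  35  35  35  35  35  35  35  35  37  35  37  34  34  36  36  36  37  35  56 171 207 157  40  58 132 144 161 195 198 198 198 197 174 147 142 165]
[-60. -58. -56. -54. -52. -50. -48. -46. -44. -42. -40. -38. -36. -34. -32. -30. -28. -26. -24. -22. -20. -18. -16. -14. -12. -10.  -8.  -6.  -4.  -2.   0.   2.   4.   6.   8.  10.  12.  14.  16.  18.  20.  22.  24.  26.  28.  30.  32.  34.  36.
  38.  40.  42.  44.  46.  48.  50.  52.  54.  56.  58.]
```

The pointer stands 27.8 mm past the clip, so the wheel goes back 1.39 rad, about 39 mm of rubbing, in two strokes.

>>> {"op": "carry_out", "data": {"plan": [{"travel": [-0.006,-0.091,-0.12],"angular": [0,0,0],"grip": -1},{"travel": [-0.006,-0.091,-0.24],"angular": [0,0,0],"grip": -1},{"travel": [-0.006,-0.091,-0.36],"angular": [0,0,0],"grip": -1},{"travel": [-0.006,-0.091,-0.44],"angular": [0,0,0],"grip": -1},{"travel": [-0.006,-0.091,-0.44],"angular": [0,0,0],"grip": -1},{"travel": [-0.006,-0.091,-0.44],"angular": [0,0,0],"grip": -1},{"travel": [-0.006,-0.091,-0.44],"angular": [0,0,0],"grip": -1}]}}

```text
time: 38.73
ee_pos: [0.5835, -0.3416, 0.0871]
tcp_rot: [-180.0, 0.2, 167.4]
wrist_force: [-0.1, -0.8, 1.4]
opening: 0.0002
grasp_force: 0.0
```

>>> {"op": "carry_out", "data": {"plan": [{"travel": [0,0,-0.05],"angular": [0,0,0],"grip": -1},{"travel": [0,0,-0.066],"angular": [0,0,0],"grip": -1},{"travel": [0,0,-0.066],"angular": [0,0,0],"grip": -1},{"travel": [0,0,-0.066],"angular": [0,0,0],"grip": -1}]}}

```text
time: 39.07
ee_pos: [0.5833, -0.3423, 0.0667]
tcp_rot: [-180.0, 0.1, 167.3]
wrist_force: [1.2, 0.3, 3.0]
opening: -0.0001
grasp_force: 1.4
```

>>> {"op": "carry_out", "data": {"plan": [{"travel": [0,0,-0.005],"angular": [0,0,0],"grip": -1},{"travel": [-0.02,0.0044,-0.005],"angular": [0,0,0],"grip": -1},{"travel": [-0.04,0.0088,-0.005],"angular": [0,0,0],"grip": -1},{"travel": [-0.06,0.013,-0.005],"angular": [0,0,0],"grip": -1},{"travel": [-0.078,0.0176,-0.005],"angular": [0,0,0],"grip": -1},{"travel": [-0.078,0.0176,-0.005],"angular": [0,0,0],"grip": -1},{"travel": [-0.078,0.0176,-0.005],"angular": [0,0,0],"grip": -1}]}}

```text
time: 39.65
ee_pos: [0.5591, -0.3369, 0.0653]
tcp_rot: [-180.0, 0.1, 167.3]
wrist_force: [-2.4, 0.8, 9.3]
opening: 0.0001
grasp_force: 4.9
```

>>> {"op": "carry_out", "data": {"plan": [{"travel": [0,0,0.07],"angular": [0,0,0],"grip": -1},{"travel": [0.04,-0.01,0.15],"angular": [0,0,0],"grip": -1},{"travel": [0.078,-0.0176,0.3],"angular": [0,0,0],"grip": -1},{"travel": [0.078,-0.0176,0.4],"angular": [0,0,0],"grip": -1},{"travel": [0.078,-0.0176,0.4],"angular": [0,0,0],"grip": -1},{"travel": [0.078,-0.0176,0.4],"angular": [0,0,0],"grip": -1},{"travel": [0.078,-0.0176,0.4],"angular": [0,0,0],"grip": -1}]}}

```text
time: 40.23
ee_pos: [0.5823, -0.342, 0.1829]
tcp_rot: [180.0, -0.0, 167.3]
wrist_force: [0.1, -0.0, -1.1]
opening: 0.0
grasp_force: 0.0
```

Run:
```python
from h import *
np.set_printoptions(precision=4,suppress=True,linewidth=250)
c=snap('wrist','w18');o=monitor.get_obs(); print(o['ee_pos'],o['tcp_rot'])
t,g=dim(c); print(t[::4]*1e3)
```

```text
[ 0.5819 -0.3419  0.182 ] [179.9696  -0.1027 167.3158]
clip (411.0, 215.5) [ 0.5882 -0.269   0.05  ]
-0.031 [139 148 149 148 104  43  74 145 149 148 145  68  38  39  39  38  37  38  37  37  36  38  37  36  37  38  36  37  36  36  36  35  37 111 204 193  55  36  35  36  36  37  36  34  36  36  36  71 141 143 165 196 198 198 198 197 164 145 147 165]
-0.029 [139 149 149 148  76  37  49 137 148 148 146  68  38  37  39  38  37  35  38  37  36  37  36  36  36  37  37  36  36  35  35  36  36 111 206 193  54  37  36  36  35  37  36  36  36  36  36  71 142 144 179 198 198 198 198 197 171 146 147 163]
-0.027 [140 149 149 150 130  78 101 146 148 147 146  69  36  37  36  37  38  38  37  36  36  37  36  37  36  36  34  36  37  37  37  37  36 112 206 192  54  36  36  37  35  35  37  35  35  36  37  71 140 144 166 196 198 198 198 196 163 146 147 160]
[-60. -58. -56. -54. -52. -50. -48. -46. -44. -42. -40. -38. -36. -34. -32. -30. -28. -26. -24. -22. -20. -18. -16. -14. -12. -10.  -8.  -6.  -4.  -2.   0.   2.   4.   6.   8.  10.  12.  14.  16.  18.  20.  22.  24.  26.  28.  30.  32.  34.  36.
  38.  40.  42.  44.  46.  48.  50.  52.  54.  56.  58.]
```

>>> {"op": "carry_out", "data": {"plan": [{"travel": [-0.024,0.008,-0.1],"angular": [0,0,0],"grip": -1},{"travel": [-0.024,0.008,-0.2],"angular": [0,0,0],"grip": -1},{"travel": [-0.024,0.008,-0.32],"angular": [0,0,0],"grip": -1},{"travel": [-0.024,0.008,-0.32],"angular": [0,0,0],"grip": -1},{"travel": [-0.024,0.008,-0.32],"angular": [0,0,0],"grip": -1},{"travel": [-0.024,0.008,-0.36],"angular": [0,0,0],"grip": -1},{"travel": [-0.024,0.008,-0.385],"angular": [0,0,0],"grip": -1},{"travel": [-0.024,0.008,-0.385],"angular": [0,0,0],"grip": -1}]}}

```text
time: 40.95
ee_pos: [0.5755, -0.34, 0.0675]
tcp_rot: [-180.0, 0.0, 167.3]
wrist_force: [-0.5, -1.8, 2.6]
opening: -0.0004
grasp_force: 1.2
```

>>> {"op": "carry_out", "data": {"plan": [{"travel": [0,0,0],"angular": [0,0,0],"grip": -1},{"travel": [0,0,0],"angular": [0,0,0],"grip": -1}]}}

```text
time: 41.12
ee_pos: [0.5756, -0.34, 0.0689]
tcp_rot: [-180.0, 0.1, 167.3]
wrist_force: [-1.2, -1.2, 1.1]
opening: 0.0002
grasp_force: 0.9
```

>>> {"op": "carry_out", "data": {"plan": [{"travel": [0,0,-0.012],"angular": [0,0,0],"grip": -1},{"travel": [0,0,-0.012],"angular": [0,0,0],"grip": -1},{"travel": [-0.018,0.004,-0.012],"angular": [0,0,0],"grip": -1},{"travel": [-0.036,0.008,-0.012],"angular": [0,0,0],"grip": -1},{"travel": [-0.036,0.008,-0.012],"angular": [0,0,0],"grip": -1},{"travel": [-0.036,0.008,-0.012],"angular": [0,0,0],"grip": -1}]}}

```text
time: 41.62
ee_pos: [0.5649, -0.3377, 0.0658]
tcp_rot: [-179.9, 0.2, 167.3]
wrist_force: [-0.8, -0.5, 8.0]
opening: 0.0001
grasp_force: 4.3
```

>>> {"op": "carry_out", "data": {"plan": [{"travel": [0,0,0.07],"angular": [0,0,0],"grip": -1},{"travel": [0.02,0,0.2],"angular": [0,0,0],"grip": -1},{"travel": [0.03,0,0.32],"angular": [0,0,0],"grip": -1},{"travel": [0.03,0,0.4],"angular": [0,0,0],"grip": -1},{"travel": [0.03,0,0.4],"angular": [0,0,0],"grip": -1},{"travel": [0.03,0,0.4],"angular": [0,0,0],"grip": -1},{"travel": [0.03,0,0.4],"angular": [0,0,0],"grip": -1}]}}

```text
time: 42.2
ee_pos: [0.5733, -0.3371, 0.1831]
tcp_rot: [180.0, -0.1, 167.3]
wrist_force: [-0.3, -0.7, -0.4]
opening: 0.0004
grasp_force: 0.0
```

Run:
```python
from h import *
np.set_printoptions(precision=4,suppress=True,linewidth=250)
c=snap('wrist','w19');o=monitor.get_obs(); print(o['ee_pos'],o['tcp_rot'])
t,g=dim(c); print(t[::4]*1e3)
```

```text
[ 0.5731 -0.337   0.1824] [179.9561  -0.1126 167.3243]
clip (406.0, 227.5) [ 0.5877 -0.2691  0.05  ]
-0.031 [133 148 148 148 131  58  70 141 149 149 148  92  37  35  38  36  37  38  38  37  37  36  37  36  35  36  37  35  36  97 203 200  68  37  36  35  35  36  36  35  36  36  36  37  37  37  36  56 133 144 155 193 197 198 198 197 171 145 143 159]
-0.029 [132 148 148 148 102  38  39 122 148 148 148  92  37  36  37  37  36  37  36  37  37  37  37  38  36  36  36  36  36  98 204 201  68  37  36  34  35  36  35  36  37  35  36  36  37  36  35  56 133 144 167 197 197 197 198 198 178 147 143 156]
-0.027 [133 148 149 149 132  65  78 140 148 148 147  92  38  38  37  36  38  37  36  37  35  35  36  36  37  36  36  36  36  99 205 200  68  38  36  37  36  37  35  37  37  37  36  36  37  36  36  57 133 144 161 195 198 198 198 197 175 147 143 153]
[-60. -58. -56. -54. -52. -50. -48. -46. -44. -42. -40. -38. -36. -34. -32. -30. -28. -26. -24. -22. -20. -18. -16. -14. -12. -10.  -8.  -6.  -4.  -2.   0.   2.   4.   6.   8.  10.  12.  14.  16.  18.  20.  22.  24.  26.  28.  30.  32.  34.  36.
  38.  40.  42.  44.  46.  48.  50.  52.  54.  56.  58.]
```

The pointer is now within 1 mm of the clip. One last check of the row and the card from above before handing in.

>>> {"op": "carry_out", "data": {"plan": [{"travel": [0.02,0.1,0.15],"angular": [0,0,0.1],"grip": -1},{"travel": [0.03,0.2,0.3],"angular": [0,0,0.2],"grip": -1},{"travel": [0.04,0.33,0.4],"angular": [0,0,0.3],"grip": -1},{"travel": [0.05,0.46,0.4],"angular": [0,0,0.443],"grip": -1},{"travel": [0.06,0.6,0.4],"angular": [0,0,0.443],"grip": -1},{"travel": [0.06,0.73,0.4],"angular": [0,0,0.443],"grip": -1},{"travel": [0.06,0.86,0.4],"angular": [0,0,0.443],"grip": -1},{"travel": [0.06,0.98,0.4],"angular": [0,0,0.443],"grip": -1}]}}

```text
time: 42.92
ee_pos: [0.5909, -0.0541, 0.3026]
tcp_rot: [180.0, -0.1, 180.0]
wrist_force: [0.0, -0.8, -0.6]
opening: 0.0001
grasp_force: 0.0
```

>>> {"op": "carry_out", "data": {"plan": [{"travel": [0,0.06,0],"angular": [0,0,0],"grip": -1},{"travel": [0,0.06,0],"angular": [0,0,0],"grip": -1},{"travel": [0,0.06,0],"angular": [0,0,0],"grip": -1},{"travel": [0,0.06,0],"angular": [0,0,0],"grip": -1}]}}

```text
time: 43.25
ee_pos: [0.5912, -0.0384, 0.3029]
tcp_rot: [-180.0, -0.1, -180.0]
wrist_force: [0.4, 1.2, -0.7]
opening: 0.0002
grasp_force: 0.0
```

Run:
```python
from h import *
c=snap('wrist','w20');o=monitor.get_obs(); print(o['ee_pos'],o['time'])
```

```text
[ 0.59131294 -0.0388863   0.30314449] 43.3
```

View pics/w20.png

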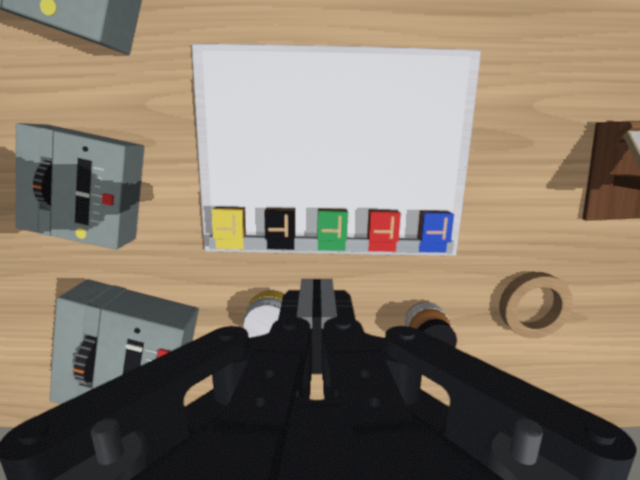

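The row is neat, with the blocks at (228,228) to (436,228) in front of their tabs. The pointer at (83,195) is level with the clip, and the bystanders have not moved. Handing in.

```bash
python3 -c "
from h import *
print(ticket.job_done())"
```

```text
the job is handed in; nothing more can be done
None
```

I handed the job in after rolling the light fully up, setting all five blocks flush in front of their tabs, leaning the card on the easel and rolling the pointer back to within about 1 mm of the red clip; the hand-in gave no verdict.

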